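# Rebuild the filter stack of a nail-dust collector and switch its fan on

## Robot

A 6-joint arm with a two-finger parallel gripper is mounted at the origin on a cart in front of the work surface, level with it; the furniture and walls round the work are solid. World frame = base frame: x ahead of the robot, y to its left, z up, the work surface at z = 0. Lengths are in mm, angles in rad, forces in N, time in s.
With the tool pointing down it reaches from about 325 to 750 mm from the base axis. Payload 7.6 kg.
Tool frame: the origin (TCP) lies midway between the tips of the shut fingers; the grasp point (between the pads) lies 19 mm behind it; x points along the fingers, z is the direction in which the jaws open and shut, and the axes are right-handed (so a half turn about x gives the same grasp; the last joint's range is limited). The gripper opens to 85 mm and grips with 20 to 120 N. Pads are 22 mm wide; open, the fingers measure 114 mm over their backs; the gripper's body (76 mm by 85 mm) begins 54 mm behind the grasp point. The pads swing forward as they close: fully open they stand 13 mm farther back than shut.
Start: joints at [-1.336, 0.052, 1.401, -0, 1.689, -0.07], TCP at [157.579, -500.816, 208.223] pointing down, gripper open.
Joint ranges: [-2.9, 2.9], [-0.91, 2.17], [0.12, 2.37], [-1.06, 4.2], [0.26, 2.73], [-2.93, 2.93]. Speed limits (rad/s): [2.57, 2.57, 3.01, 3.14, 3.14, 3.14].

## Interface

Orientations are given as a rotation vector (axis times angle).
In Python, from rig import sensors, get_image, hand_in, search_frame gives the robot as it stands.
- The arm moves only by the tool arm_command, never from a script. Its argument "series" is a list of rows, each a list of 6 numbers: the shift along the world's x, y, z in m, then the turn, a rotation vector about the world's x, y, z in degrees. A call has exactly 5 rows; each row shifts and turns the commanded pose from where the row before left it; what a row does not reach is not made up. A row lasts 1/12 s, in which the tool goes at most 41.7 mm and 7.16 degrees, less where a joint would pass 70% of its speed; a pose out of reach is approached as far as the arm can. A call with a gripper value outside its range is refused whole. "hand" is the gripper command: -1 is shut, 1 is fully open, values between are in proportion, set as the call begins (left out, the last holds). The fingers move at their own pace and stop on an object; the grip force is fixed at half the most. Time passes only in rows, so rows that do not move let the fingers close, or fill a call up. It gives the time, the measured TCP pose, the force and the opening at its end, in the units of the state.
- sensors.state(): the state, without advancing time (a new reading comes with each control period).
- get_image(name): name is "scene" or "top"; returns a dict with "pixels" (384x512x3 uint8, blue, green, red), "K" (3x3 intrinsics, pixels), "eye" and "rotation" of the camera in the world. Camera axes: x right, y down, z forward; pixel columns grow to the right and rows downward; lengths in mm; the calibration is good to about 2 mm. A picture is of the moment at which its call begins. There is no depth.
- hand_in(): hands the job in, once; it reports no verdict.
Trained networks look in the newest picture that a camera, given by its name, has taken for a name from the list of things; names that differ only in an ending like _2 or _b are one class to them, and where a whole thing is asked for, a point or a joint stands for the part that bears it (a point fixed in the world has none). Each returns a list of dicts, best first, with "score" (0 to 1); they miss things now and then, are a little off and sometimes report something else, mostly with a low value. They report only what shows in the picture. A call takes as long as a camera call. They do not tell look-alikes from the thing itself.
- search_frame(camera, query): "centre" ([row, column] in pixels, amid what is visible of it).
The state is a dict: "t": time; "joint_positions": joint angles; "qd": joint speeds; "tau": joint torques, N m; "tcp_pos": TCP position; "eef_rot": TCP orientation; "wrist_force": force on the tool from outside, world axes, zero at the start; "moment": the same for the moment, N m; "width": opening from 0.0 (shut) to 1.0 (fully open).
Only numpy, scipy, OpenCV 4.12 (cv2) and the standard library are available. Lean on these libraries where they do the work, as an engineer would, in place of code of your own. Each camera call takes 0.05 s, during which the arm holds its last target.

## Task

Build up the dust collector's filter stack between its four corner guides, in this order from the bottom: the yellow spacer frame, then the blue-framed pleated filter, then the black retaining grille, each lying flat, right way up and fully down on the one below. With the stack complete, turn the fan knob clockwise so that its white pointer stands at the two-dot mark, and let go of it. Do not push about the pot or the polish bottles.

Things in the scene. Friction and masses are not known exactly. Their poses are not given: they have to be found in the camera images.
- collector: Dust collector: low white housing, 112 (x) x 276 (y) x 26 mm high, fixed on the table, in a new place and yaw each time; origin at the centre of its underside, z up. On its +y half is the filter seat with four grey L-shaped corner guides, on its -y half a grey control plate (top 32 mm above the table) with the fan knob.
- seat (a point): Centre of the filter seat's top face, 34 mm above the table, where the spacer's underside rests; axes as the collector's (cassette length along y, width along x). The four corner guides leave 2.5 mm of play on each side, flare at the top and rise 54 mm above this point. Between them the long sides are open over 95 mm for the fingers, down to the deck 8 mm below this point.
- spacer_c (a point): Yellow open spacer frame, 54 (x) x 120 (y) x 12 mm (z), bars 11 mm wide, 70 g, loose, lying flat; the point is its centre, half-way up. It goes in first: its centre then stands 6 mm above the seat point. Both ends and both faces are alike.
- filter_c (a point): Filter cassette: blue frame with white pleats, 54 (x) x 120 (y) x 16 mm (z), 80 g, rigid, loose, lying flat, pleats up; the point is its centre. Goes in second: its centre then stands 20 mm above the seat point. Both ends are alike.
- grille_c (a point): Black retaining grille with cross bars, 54 (x) x 120 (y) x 12 mm (z), 90 g, loose, lying flat; the point is its centre. Goes in last: its centre then stands 34 mm above the seat point. Both ends are alike.
- spacer: The same yellow spacer frame; origin at the centre of its underside, z up.
- filter: The same filter cassette; origin at the centre of its underside, z up.
- grille: The same black grille; origin at the centre of its underside, z up.
- fan_knob (a joint): Angle of the fan knob in rad, growing clockwise seen from above; range -0.05 to 2.0. Off (red ring) is 0, one dot 0.6, two dots 1.2, three dots 1.8; the white dots run outward from the knob. It starts between off and the one-dot mark. Light friction (0.04 N m), no spring: it stays where it is left.
- fan_knob_grip (a point): Point on the knob's vertical axis, 50 mm above the table, about mid-height of its black grip bar, which is 44 mm long, 12 mm wide, top at 59 mm; the round 44 mm skirt's top is at 39 mm. The point turns with the knob: its x axis runs along the bar to the end with the white pointer. At the two-dot mark the pointer points along the collector's +x.
- pot_s (a point): Clear pot with a lid and coloured bits in it, diameter 69 mm, 41 mm high, loose bystander; point 20 mm above its underside.
- red_polish_s (a point): Red nail polish bottle with a black cap, 27 x 34 x 74 mm, loose bystander; point 20 mm above its underside.
- blue_polish_s (a point): Blue nail polish bottle with a silver cap, 27 x 34 x 88 mm, loose bystander; point 20 mm above its underside.
Mind the look-alikes: they are no part of the job. There is more than one size of the spacer; the job needs the middle-sized.

How it is judged:
By the outcome, as a careful person would: the job done as asked, in the order asked, and still so for the second after the job is handed in, with the robot touching nothing.
It also fails if it takes over 72 s, if anything falls off the work surface, if the arm or the gripper's body presses on something with over 40 N, if the wrist force passes 120 N, or if a joint passes its speed limit or range.

## Working session

There is one attempt and no reset: what is moved stays moved. The work goes in short steps, Python scripts to look and compute and a tool call to move; the robot and the scene stay as the last step left them, time stands still between calls to the robot, and variables do not carry over. Pictures are saved under pics/ and viewed, and the job is handed in when it is done.

Besides the shell and the picture viewer there is one more tool, called after "Emit:" as name([rows], argument=value, ...), one row to a line, values as JSON. arm_command: Moves the arm, as the interface text tells. Its arguments: {"type":"object","properties":{"series":{"type":"array","items":{"type":"array","items":{"type":"number"}}},"hand":{"type":"number"}},"required":["series"]}

```bash
ls; mkdir -p pics
python3 - <<'E'
from rig import sensors,get_image,search_frame
import cv2
print(sensors.state())
for n in ("scene","top"):
    im=get_image(n); cv2.imwrite(f"pics/{n}0.png",im["pixels"]); print(n,im["K"],im["eye"],im["rotation"])
    for q in ["collector","seat","spacer","filter","grille","fan_knob","fan_knob_grip","pot_s","red_polish_s","blue_polish_s"]:
        print(n,q,[(round(d["score"],2),[round(float(c)) for c in d["centre"]]) for d in search_frame(n,q)][:5])
E
```

```text
pics
{'t': 0.0, 'joint_positions': array([-1.33626848e+00,  5.28413371e-02,  1.40171028e+00, -1.22858117e-05,
        1.68858893e+00, -7.02851247e-02]), 'qd': array([-0.00015337,  0.00025048,  0.00046887,  0.00058595,  0.00126199,
        0.00113546]), 'tau': array([-6.96473999e-04, -3.81671333e+01, -3.60184407e+01, -1.56771439e-04,
        6.11568539e-03,  1.17390326e-05]), 'tcp_pos': array([ 157.50959012, -500.47097349,  207.37734902]), 'eef_rot': array([ 0.9827822 ,  1.33933786, -0.98113595]), 'wrist_force': array([-0.67171664,  0.38839519, -0.26113907]), 'moment': array([-0.02507435, -0.00470029,  0.01146252]), 'width': 0.9987697504480822}
scene [[467.46755206   0.         248.81089367]
 [  0.         467.46755206 189.33553216]
 [  0.           0.           1.        ]] [ -188.7120817  -1254.06183679   704.54513583] [-1.93500062  0.59712371 -0.36206412]
scene collector [(0.97, [197, 228])]
scene seat [(0.77, [201, 231]), (0.36, [244, 259])]
scene spacer [(0.91, [273, 363]), (0.81, [252, 254]), (0.59, [236, 207])]
scene filter [(0.68, [248, 253])]
scene grille [(0.6, [171, 207]), (0.36, [200, 240])]
scene fan_knob []
scene fan_knob_grip []
scene pot_s [(0.66, [230, 304]), (0.57, [246, 259])]
scene red_polish_s []
scene blue_polish_s [(0.6, [173, 264])]
top [[488.84821253   0.         264.8604996 ]
 [  0.         488.84821253 183.82586608]
 [  0.           0.           1.        ]] [ 412.3498421  -120.69368567 1577.83157539] [-2.21861724  2.15849439 -0.09769317]
top collector [(0.93, [187, 228])]
top seat [(0.82, [185, 229]), (0.33, [210, 323])]
top spacer [(0.78, [206, 320]), (0.69, [160, 400]), (0.61, [247, 283])]
top filter [(0.88, [206, 134])]
top grille [(0.91, [160, 143])]
top fan_knob [(0.41, [184, 259])]
top fan_knob_grip [(0.67, [186, 257]), (0.42, [210, 133])]
top pot_s [(0.72, [162, 330])]
top red_polish_s [(0.43, [135, 256])]
top blue_polish_s [(0.68, [119, 208])]
```

Run:
```python
import cv2
a=cv2.imread("pics/top0.png"); b=cv2.imread("pics/scene0.png")
cv2.imwrite("pics/topc.png",cv2.resize(a[90:290,80:440],(792,440),interpolation=cv2.INTER_CUBIC))
cv2.imwrite("pics/scenec.png",cv2.resize(b[120:320,120:420],(800,533),interpolation=cv2.INTER_CUBIC))
```

```text
(no output)
```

View pics/topc.png

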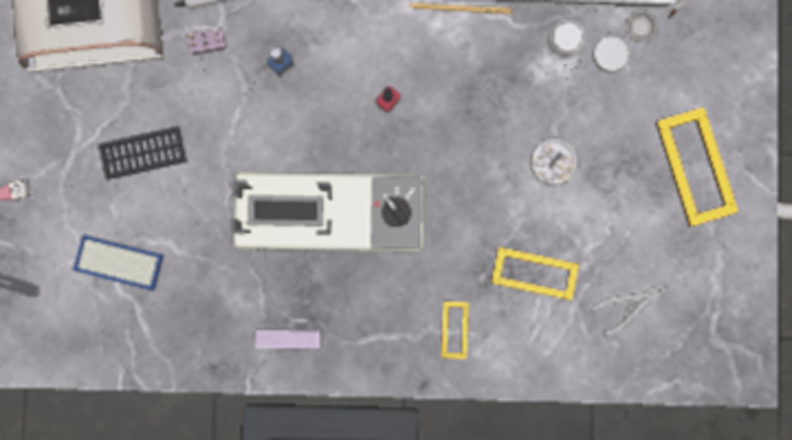

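View pics/scenec.png

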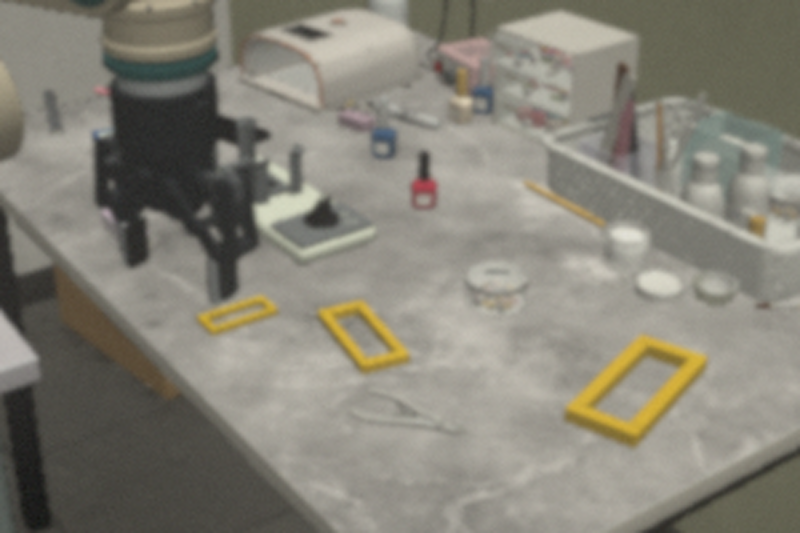

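View pics/top0.png

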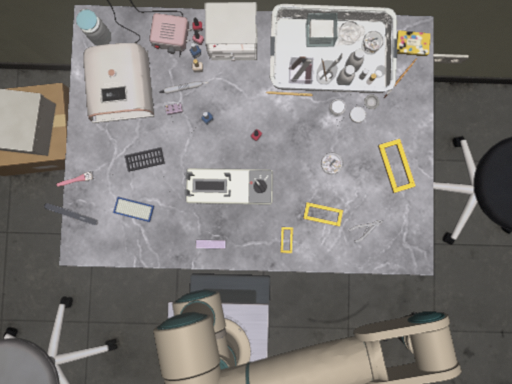

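View pics/scene0.png

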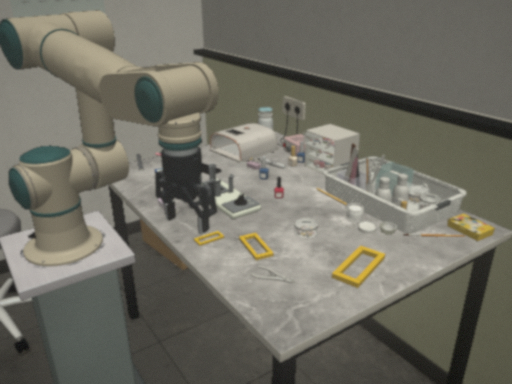

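```bash
cat > h.py <<'E'
import numpy as np, cv2
from scipy.spatial.transform import Rotation as R
def cam(im):
    return im["K"],np.array(im["eye"],float),(R.from_rotvec(im["rotation"]).as_matrix() if np.array(im["rotation"]).size==3 else np.array(im["rotation"]))
def ray(im,rc):
    K,e,M=cam(im); d=M@np.linalg.inv(K)@np.array([rc[1],rc[0],1.]); return e,d/np.linalg.norm(d)
def onplane(im,rc,z):
    e,d=ray(im,rc); return e+d*(z-e[2])/d[2]
def proj(im,P):
    K,e,M=cam(im); p=(np.atleast_2d(P)-e)@M; q=p@K.T; return (q[:,:2]/q[:,2:])[:,::-1]
def tri(l):
    A=np.zeros((3,3));b=np.zeros(3)
    for im,rc in l:
        e,d=ray(im,rc);Q=np.eye(3)-np.outer(d,d);A+=Q;b+=Q@e
    return np.linalg.solve(A,b)
E
python3 - <<'E'
from rig import *
from rig import sensors,get_image
from h import *
im=get_image("top"); 
for k,rc in dict(sp=(210,323),fi=(210,134),gr=(160,144),col=(186,229)).items():
    print(k,onplane(im,rc,8))
a=im["pixels"]
cv2.imwrite("pics/c_col.png",cv2.resize(a[160:215,175:285],(800,400),interpolation=cv2.INTER_CUBIC))
l=[cv2.resize(a[r-22:r+22,c-30:c+30],(390,286),interpolation=cv2.INTER_CUBIC) for r,c in((210,323),(210,134),(160,144),(186,260))]
cv2.imwrite("pics/c_p.png",np.vstack([np.hstack(l[:2]),np.hstack(l[2:])]))
s=sensors.state(); M=R.from_rotvec(s["eef_rot"]).as_matrix(); print(M.round(3))
E
```

```text
sp [ 453.40602292 -328.55091153    8.        ]
fi [436.9184069  276.30364814   8.        ]
gr [598.53854794 251.80781614   8.        ]
col [522.24881109 -24.39856468   8.        ]
[[ 0.     0.954  0.3  ]
 [-0.     0.3   -0.954]
 [-1.     0.     0.   ]]
```

View pics/c_col.png

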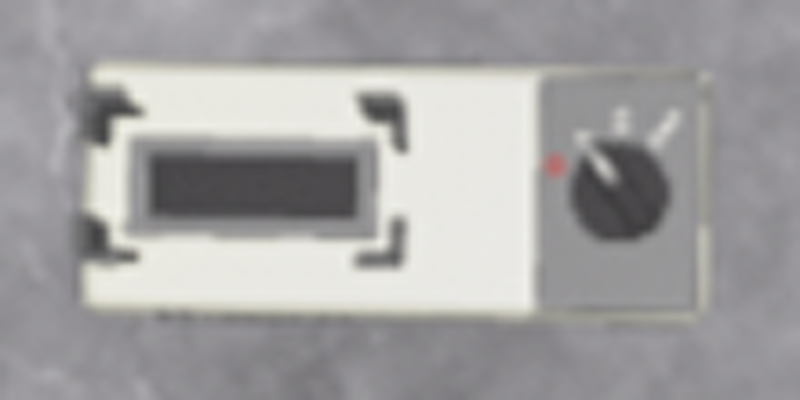

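View pics/c_p.png

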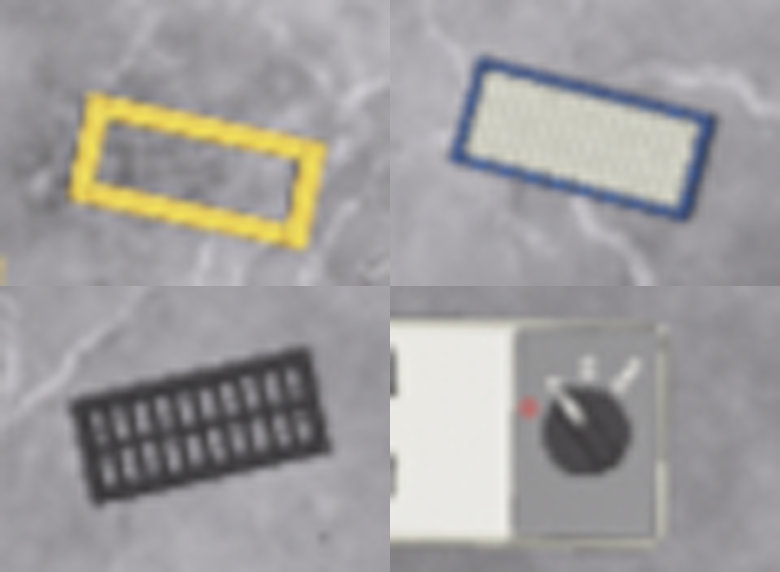

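```bash
cat > fit.py <<'E'
from h import *
from scipy.optimize import least_squares
def masks(a):
    hsv=cv2.cvtColor(a,cv2.COLOR_BGR2HSV); H,S,V=cv2.split(hsv)
    return dict(yellow=((H>18)&(H<36)&(S>110)),blue=((H>100)&(H<125)&(S>90)),dark=(V<85))
def piece(im,rc,color,z,half=24,up=4,hh=24):
    a=im["pixels"]; r0,c0=int(rc[0])-hh,int(rc[1])-half-8
    crop=cv2.resize(a[r0:r0+2*hh,c0:c0+2*half+16],None,fx=up,fy=up,interpolation=cv2.INTER_CUBIC)
    m=masks(crop)[color].astype(np.uint8)
    m=cv2.morphologyEx(m,cv2.MORPH_CLOSE,np.ones((5,5)))
    cs,_=cv2.findContours(m,cv2.RETR_EXTERNAL,cv2.CHAIN_APPROX_NONE)
    ctr=np.array([(rc[1]-c0)*up,(rc[0]-r0)*up])
    cs=[c for c in cs if cv2.contourArea(c)>150*up*up/4]
    c=min(cs,key=lambda c:np.linalg.norm(c.reshape(-1,2).mean(0)-ctr))
    p=c.reshape(-1,2).astype(float)
    rcs=np.c_[(p[:,1]+.5)/up-.5+r0,(p[:,0]+.5)/up-.5+c0]
    W=np.array([onplane(im,q,z) for q in rcs])
    (cx,cy),(w,h),_=box=cv2.minAreaRect((W[:,:2]).astype(np.float32))
    P=cv2.boxPoints(box); e=[P[1]-P[0],P[2]-P[1]]; l=max(e,key=np.linalg.norm)
    mm=cv2.moments(W[:,:2].astype(np.float32).reshape(-1,1,2)); 
    th=.5*np.arctan2(2*mm["mu11"],mm["mu20"]-mm["mu02"])
    cen=np.array([mm["m10"],mm["m01"]])/mm["m00"]
    px=rcs.mean(0)
    f=lambda t:(np.degrees(t)+90)%180-90
    return dict(cen=cen.round(1),rect=(round(cx,1),round(cy,1)),size=(round(w,1),round(h,1)),yaw_rect=round(float(f(np.arctan2(l[1],l[0]))),1),yaw=round(float(f(th)),2),px=px)
E
python3 - <<'E'
from rig import get_image
from fit import *
im=get_image("top")
for k,rc,c,z in(("sp",(210,323),"yellow",6),("fi",(210,134),"blue",8),("gr",(160,144),"dark",6)): print(k,piece(im,rc,c,z))
a=im["pixels"].astype(float)
g=a.mean(2); sat=a.max(2)-a.min(2)
# collector outline: long edges
from scipy.ndimage import map_coordinates
def edge(p,axis,rng,lo,hi):
    out=[]
    for k in rng:
        t=np.arange(lo,hi,.1)
        v=map_coordinates(g,[t,np.full_like(t,k)] if axis==0 else [np.full_like(t,k),t],order=1)
        i=np.argmax(np.abs(v[6:]-v[:-6])); tt=t[i]+.3
        out.append((tt,k) if axis==0 else (k,tt))
    W=np.array([onplane(im,q,26)[:2] for q in out])
    return W
for nm,W in(("far",edge(0,0,range(190,245),164,174)),("near",edge(0,0,range(190,245),198,208))):
    s=np.polyfit(W[:,1],W[:,0],1); r=W[:,0]-np.polyval(s,W[:,1]); k=abs(r)<2; s=np.polyfit(W[k,1],W[k,0],1)
    print(nm,"x at y=-24",np.polyval(s,-24),"yaw",np.degrees(-np.arctan(s[0])),abs(r).mean())
for nm,W in(("left",edge(0,1,[177,178,179,180,181,182,183,184,185,186,187],182,192)),("right",edge(0,1,range(172,202),266,277))):
    print(nm,np.median(W[:,1]),np.polyfit(W[:,0],W[:,1],1))
# seat rim
m=(g<190).astype(np.uint8)
crop=cv2.resize(im["pixels"][176:196,190:231],None,fx=8,fy=8,interpolation=cv2.INTER_CUBIC)
gg=crop.mean(2)<200
n,lab,st,ce=cv2.connectedComponentsWithStats(gg.astype(np.uint8))
i=1+np.argmax(st[1:,4]); print(st[i],ce[i]); rc=((ce[i][1]+.5)/8-.5+176,(ce[i][0]+.5)/8-.5+190); print("seat",rc,onplane(im,rc,34))
# knob
crop=cv2.resize(im["pixels"][172:206,246:276],None,fx=8,fy=8,interpolation=cv2.INTER_CUBIC)
gg=(crop.mean(2)<95).astype(np.uint8); gg=cv2.morphologyEx(gg,cv2.MORPH_CLOSE,np.ones((25,25)))
n,lab,st,ce=cv2.connectedComponentsWithStats(gg); i=1+np.argmax(st[1:,4]); print(st[i],ce[i])
rc=((ce[i][1]+.5)/8-.5+172,(ce[i][0]+.5)/8-.5+246); print("knob",rc,onplane(im,rc,42))
E
```

```text
sp {'cen': array([ 440.9, -328.1]), 'rect': (440.9, -328.4), 'size': (120.0, 53.4), 'yaw_rect': 79.3, 'yaw': 79.41, 'px': array([213.91062654, 322.71038084])}
fi {'cen': array([445.1, 256.7]), 'rect': (440.0, 278.9), 'size': (119.6, 52.0), 'yaw_rect': 77.6, 'yaw': 65.61, 'px': array([205.6507732 , 137.08840206])}
gr {'cen': array([601.5, 251.1]), 'rect': (601.6, 251.1), 'size': (52.3, 118.4), 'yaw_rect': -75.2, 'yaw': -75.36, 'px': array([159.17888471, 144.43201754])}
far x at y=-24 576.4049717569903 yaw 1.5144879184061537 3.906908951043161
near x at y=-24 468.6115263314191 yaw 0.5819114751688814 0.8175965360516371
left 100.20457660076505 [  0.31999671 -70.38292397]
right -157.3436302295775 [ 6.45538887e-02 -1.86242753e+02]
[   13    19   286   119 31780] [157.81268093  78.28030208]
seat (np.float64(185.34753775959723), np.float64(209.28908511642544)) [520.75619185  36.31224815  34.        ]
[  63   64  103  103 8219] [113.90704465 116.62282516]
knob (np.float64(186.14035314515147), np.float64(259.8008805815793)) [ 522.13344126 -123.37918596   42.        ]
```

Run:
```python
from rig import get_image
from fit import *
im=get_image("top")
g=im["pixels"].astype(float).mean(2)
print("rows162-174", g[162:176,232:247].mean(1).round(), "rows 196-208",g[196:210,232:247].mean(1).round())
print("rows, left part",g[162:176,200:215].mean(1).round(),g[196:210,200:215].mean(1).round())
print("cols",g[176:188,182:194].mean(0).round(), g[176:198,266:278].mean(0).round())
def edges(k0,k1,lo,hi,thr,rising):
    W=[]
    for k in range(k0,k1):
        v=g[lo:hi,k]
        for i in range(len(v)-1):
            if (v[i]-thr)*(v[i+1]-thr)<0 and (v[i+1]>v[i])==rising:
                W.append(onplane(im,(lo+i+(thr-v[i])/(v[i+1]-v[i]),k),26)[:2]); break
    W=np.array(W); s=np.polyfit(W[:,1],W[:,0],1); r=W[:,0]-np.polyval(s,W[:,1]);k=abs(r)<1.5; s=np.polyfit(W[k,1],W[k,0],1)
    print(len(W),k.sum(),"x at36,-24,-123",np.polyval(s,[36,-24,-123]).round(1),"yaw",np.degrees(-np.arctan(s[0])).round(2))
edges(189,246,160,176,185,True); edges(189,246,195,212,185,False)
# dark interior
crop=cv2.resize(im["pixels"][176:196,190:231],None,fx=8,fy=8,interpolation=cv2.INTER_CUBIC)
gg=(crop.mean(2)<100).astype(np.uint8); n,lab,st,ce=cv2.connectedComponentsWithStats(gg)
i=1+np.argmax(st[1:,4]); rc=((ce[i][1]+.5)/8-.5+176,(ce[i][0]+.5)/8-.5+190); print(st[i]/8)
for z in(20,26,34): print("dark",onplane(im,rc,z))
gg=(crop.mean(2)<200).astype(np.uint8); n,lab,st,ce=cv2.connectedComponentsWithStats(gg); i=1+np.argmax(st[1:,4])
c,_=cv2.findContours((lab==i).astype(np.uint8),0,1); c=max(c,key=cv2.contourArea); rr=cv2.minAreaRect(c);print(rr)
rc=((rr[0][1]+.5)/8-.5+176,(rr[0][0]+.5)/8-.5+190);print("rim rect",onplane(im,rc,34))
print(piece(im,(206,134),"blue",8,hh=20))
```

```text
rows162-174 [145. 145. 146. 147. 148. 147. 142. 179. 215. 228. 231. 231. 231. 231.] rows 196-208 [231. 231. 231. 231. 231. 228. 210. 163. 137. 135. 135. 135. 136. 136.]
rows, left part [167. 164. 161. 159. 158. 158. 157. 193. 225. 230. 230. 230. 230. 230.] [230. 230. 230. 231. 231. 220. 189. 138. 133. 143. 142. 140. 136. 136.]
cols [164. 167. 158. 145. 145. 164. 176. 178. 208. 226. 201. 168.] [142. 152. 153. 151. 148. 165. 154. 144. 147. 147. 148. 149.]
57 57 x at36,-24,-123 [574.4 575.1 576.3] yaw 0.7
57 57 x at36,-24,-123 [468.2 468.8 469.8] yaw 0.59
[   5.625    5.375   28.375    8.5   1836.375]
dark [522.25490683  37.76115794  20.        ]
dark [521.83160665  37.15086793  26.        ]
dark [521.26720641  36.3371479   34.        ]
((156.3408203125, 78.21050262451172), (283.30621337890625, 116.75480651855469), 0.9391909241676331)
rim rect [520.76759557  36.89383606  34.        ]
{'cen': array([445.4, 256.9]), 'rect': (440.2, 278.9), 'size': (119.5, 52.0), 'yaw_rect': 77.3, 'yaw': 65.65, 'px': array([205.69458763, 137.14046392])}
```

Emit:
arm_command([
  [0.028,0.017,-0.008,0,0,6.2],
  [0.028,0.017,-0.008,0,0,6.2],
  [0.028,0.017,-0.008,0,0,6.2],
  [0.028,0.017,-0.008,0,0,6.2],
  [0.028,0.017,-0.008,0,0,6.2],
], hand=1)

```text
t: 1.67
tcp_pos: [298.7, -414.9, 168.0]
eef_rot: [0.563, 1.496, -0.563]
wrist_force: [-0.2, 0.1, 0.2]
width: 1.001
```

Emit:
arm_command([
  [0.028,0.017,-0.008,0,0,6.2],
  [0.028,0.017,-0.008,0,0,6.2],
  [0.028,0.017,-0.008,0,0,6.2],
  [0.028,0.017,-0.008,0,0,6.2],
  [0.028,0.017,-0.008,0,0,6.2],
])

```text
t: 2.08
tcp_pos: [438.9, -329.8, 128.0]
eef_rot: [0.14, 1.566, -0.14]
wrist_force: [0.3, -0.2, 0.3]
width: 1.005
```

```bash
cat > st.py <<'E'
from rig import sensors
from h import *
def st():
    s=sensors.state(); M=R.from_rotvec(s["eef_rot"]).as_matrix()
    print("t",round(s["t"],2),"tcp",s["tcp_pos"].round(1),"jawyaw",np.degrees(np.arctan2(M[1,2],M[0,2])).round(2),"down",M[:,0].round(4),"F",s["wrist_force"].round(1),"w",round(s["width"],3),"q",s["joint_positions"].round(2))
E
python3 - <<'E'
from rig import get_image
from st import *
st()
im=get_image("scene"); cv2.imwrite("pics/scene1.png",im["pixels"])
cv2.imwrite("pics/scene1c.png",cv2.resize(im["pixels"][130:300,110:340],(800,591),interpolation=cv2.INTER_CUBIC))
for nm,P in dict(fi=(440,279,8),gr=(601.5,251,6),sp=(441,-328,6),seat=(521,36.5,34),knob=(522,-123.4,50)).items(): print(nm,proj(im,P).round(1))
E
```

```text
t 2.08 tcp [ 438.9 -329.8  128. ] jawyaw -10.23 down [ 4.e-04 -3.e-04 -1.e+00] F [ 0.3 -0.2  0.3] w 1.005 q [-0.71  0.16  1.45  0.    1.54 -0.53]
fi [[176.2 164. ]]
gr [[169.4 205.1]]
sp [[246.6 255.1]]
seat [[186.5 214.3]]
knob [[198.9 239.6]]
```

View pics/scene1c.png

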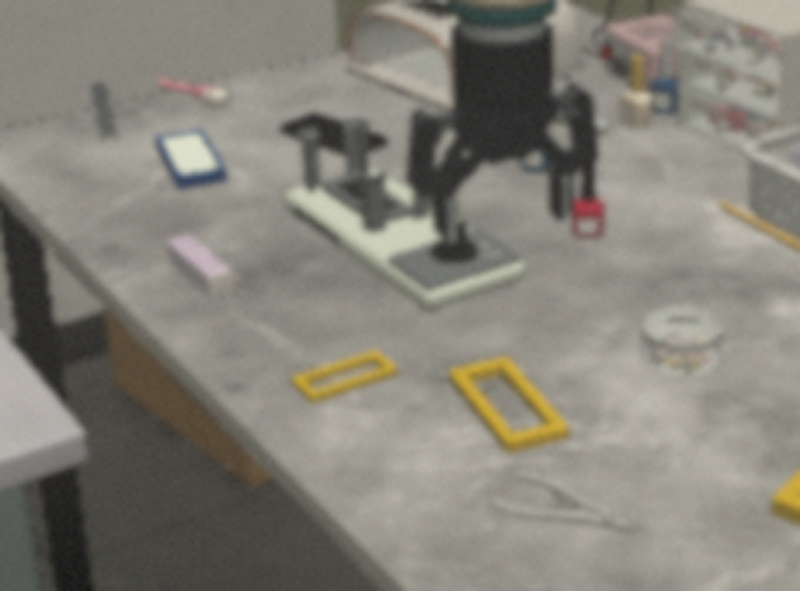

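Emit:
arm_command([
  [0.002,0.0015,-0.025,0,0,-0.4],
  [0,0,-0.03,0,0,0],
  [0,0,-0.03,0,0,0],
  [0,0,-0.027,0,0,0],
  [0,0,-0.015,0,0,0],
])

```text
t: 2.55
tcp_pos: [438.1, -328.0, -2.4]
eef_rot: [0.152, 1.569, -0.148]
wrist_force: [-0.7, -0.4, -0.3]
width: 0.995
```

Emit:
arm_command([
  [0,0,-0.0005,0,0,0],
  [0,0,0,0,0,0],
  [0,0,0,0,0,0],
  [0,0,0,0,0,0],
  [0,0,0,0,0,0],
], hand=-1)

```text
t: 2.97
tcp_pos: [440.4, -330.0, 2.4]
eef_rot: [0.149, 1.563, -0.151]
wrist_force: [0.1, -0.3, -0.2]
width: 0.298
```

Run:
```python
from rig import get_image
from st import *
st()
im=get_image("scene")
r,c=proj(im,(441,-328,20))[0].astype(int)
cv2.imwrite("pics/scene2c.png",cv2.resize(im["pixels"][r-45:r+30,c-50:c+50],(800,600),interpolation=cv2.INTER_CUBIC))
```

```text
t 2.97 tcp [ 440.4 -330.     2.4] jawyaw -10.94 down [ 0.0023 -0.0019 -1.    ] F [ 0.1 -0.3 -0.2] w 0.298 q [-0.71  0.29  1.56  0.    1.29 -0.52]
```

View pics/scene2c.png

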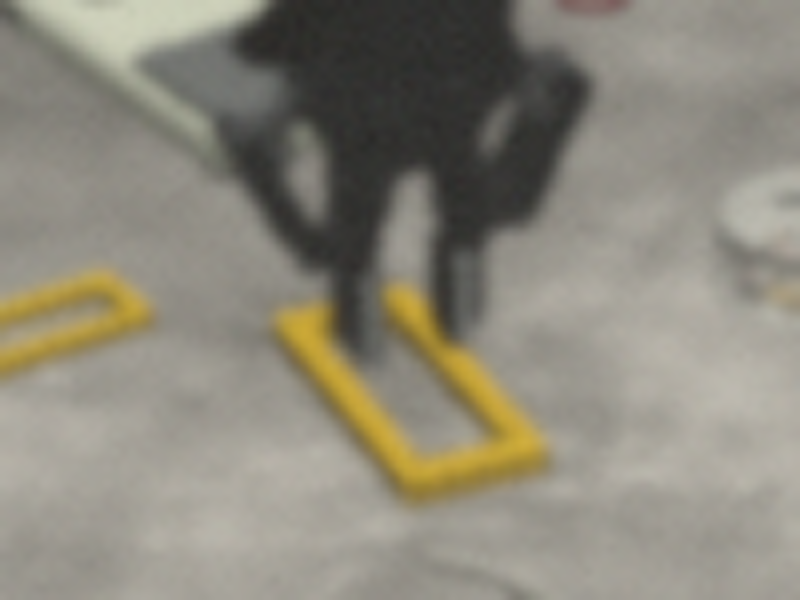

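Emit:
arm_command([
  [0,0,0.008,0,0,0],
  [0,0,0.008,0,0,0],
  [0,0,0.008,0,0,0],
  [0,0,0.008,0,0,0],
  [0,0,0.008,0,0,0],
])

```text
t: 3.43
tcp_pos: [439.8, -329.5, 42.2]
eef_rot: [0.149, 1.565, -0.15]
wrist_force: [0.3, 0.9, 0.5]
width: -0.001
```

Run:
```python
from rig import get_image
from st import *
st()
im=get_image("scene")
r,c=proj(im,(441,-328,20))[0].astype(int)
print("tip px seen",r-45+365/8,c-50+357/8)
for z in (0,5,10,15): print(z,proj(im,[(428,-327.7,z),(453,-332.3,z)]).round(1).tolist())
cv2.imwrite("pics/scene3c.png",cv2.resize(im["pixels"][r-45:r+30,c-50:c+50],(800,600),interpolation=cv2.INTER_CUBIC))
it=get_image("top"); cv2.imwrite("pics/top3c.png",cv2.resize(it["pixels"][180:240,280:360],(800,600),interpolation=cv2.INTER_CUBIC))
```

```text
t 3.43 tcp [ 439.8 -329.5   42.2] jawyaw -10.94 down [ 9.e-04 -7.e-04 -1.e+00] F [0.3 0.9 0.5] w -0.001 q [-0.71  0.24  1.53  0.    1.37 -0.52]
tip px seen 242.625 249.625
0 [[249.9, 251.2], [247.8, 259.5]]
5 [[248.3, 251.2], [246.3, 259.5]]
10 [[246.8, 251.2], [244.8, 259.5]]
15 [[245.3, 251.2], [243.2, 259.5]]
```

View pics/scene3c.png

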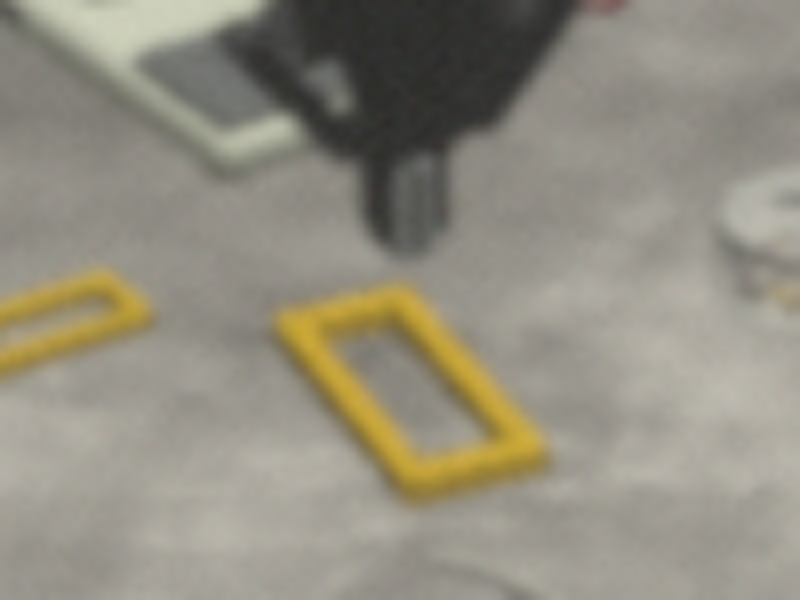

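View pics/top3c.png

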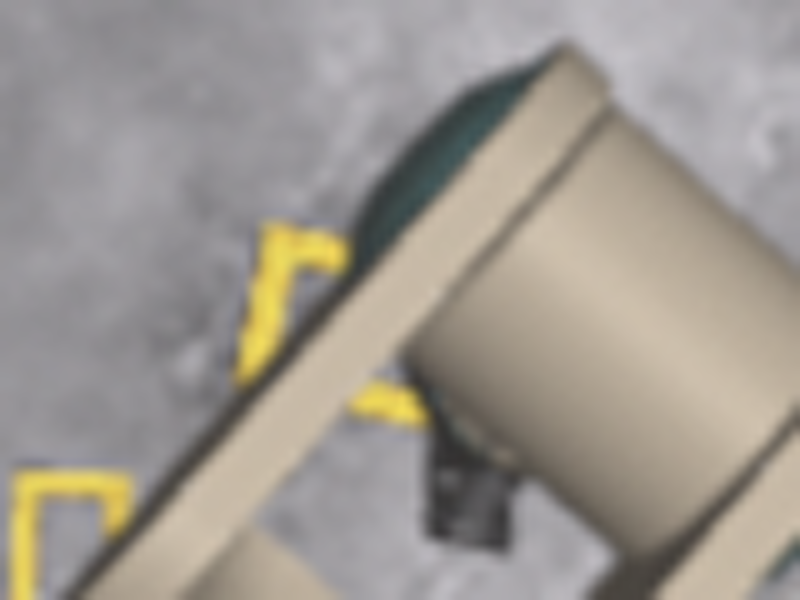

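Run:
```python
from rig import get_image
from st import *
im=get_image("scene")
for z in (120,128,141,150,160): print(z,proj(im,[(438.9-48,-329.8+8,z),(438.9+48,-329.8-8,z)]).round(1).tolist())
for z in (42,50,60): print(z,proj(im,[(439.8,-329.5,z)]).round(1).tolist())
a=im["pixels"]; cv2.imwrite("pics/s4.png",cv2.resize(a[180:260,215:295],(600,600),interpolation=cv2.INTER_CUBIC))
```

```text
120 [[214.7, 237.9], [207.4, 270.7]]
128 [[212.0, 237.8], [204.8, 270.7]]
141 [[207.7, 237.7], [200.5, 270.7]]
150 [[204.6, 237.6], [197.5, 270.7]]
160 [[201.2, 237.5], [194.2, 270.7]]
42 [[235.9, 255.0]]
50 [[233.4, 254.9]]
60 [[230.2, 254.9]]
```

View pics/s4.png

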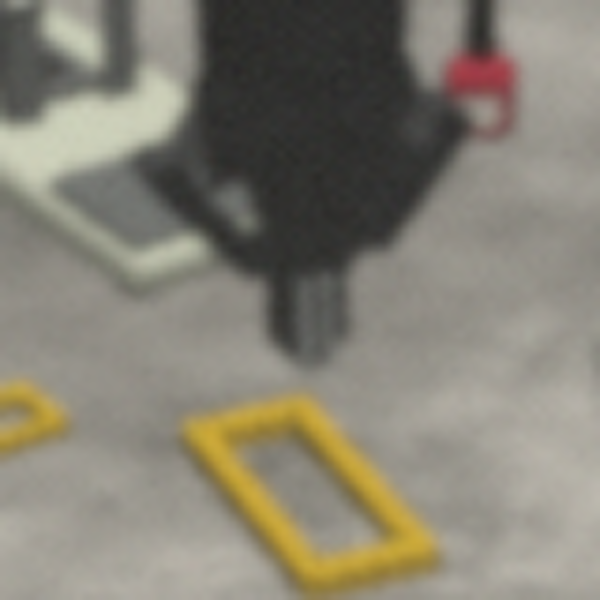

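Run:
```python
import cv2
a=cv2.imread("pics/scene1.png");cv2.imwrite("pics/s5.png",cv2.resize(a[130:230,210:310],(600,600),interpolation=cv2.INTER_CUBIC))
```

```text
(no output)
```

View pics/s5.png

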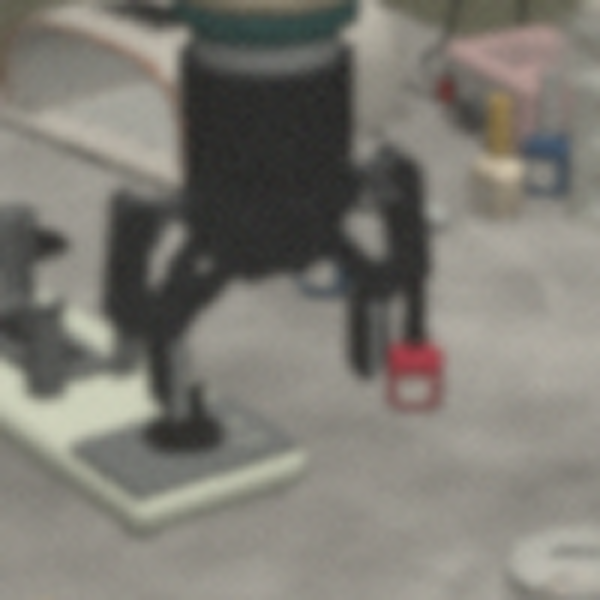

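Emit:
arm_command([
  [0.001,0.001,0,0,0,0.3],
  [0,0,0,0,0,0],
  [0,0,0,0,0,0],
  [0,0,-0.01,0,0,0],
  [0,0,-0.01,0,0,0],
], hand=1)

```text
t: 4.0
tcp_pos: [440.7, -328.4, 20.1]
eef_rot: [0.145, 1.565, -0.146]
wrist_force: [-0.8, 0.7, -0.3]
width: 0.707
```

Emit:
arm_command([
  [0,0,-0.008,0,0,0],
  [0,0,-0.008,0,0,0],
  [0,0,-0.008,0,0,0],
  [0,0,-0.006,0,0,0],
  [0,0,0,0,0,0],
])

```text
t: 4.42
tcp_pos: [439.7, -327.6, -11.2]
eef_rot: [0.147, 1.568, -0.145]
wrist_force: [0.3, 1.1, -0.3]
width: 1.003
```

Run:
```python
from rig import get_image
from st import *
st()
im=get_image("scene")
cv2.imwrite("pics/s6.png",cv2.resize(im["pixels"][190:265,205:305],(800,600),interpolation=cv2.INTER_CUBIC))
```

```text
t 4.42 tcp [ 439.7 -327.6  -11.2] jawyaw -10.64 down [-0.0022  0.0019 -1.    ] F [ 0.3  1.1 -0.3] w 1.003 q [-0.71  0.31  1.57  0.    1.27 -0.52]
```

View pics/s6.png

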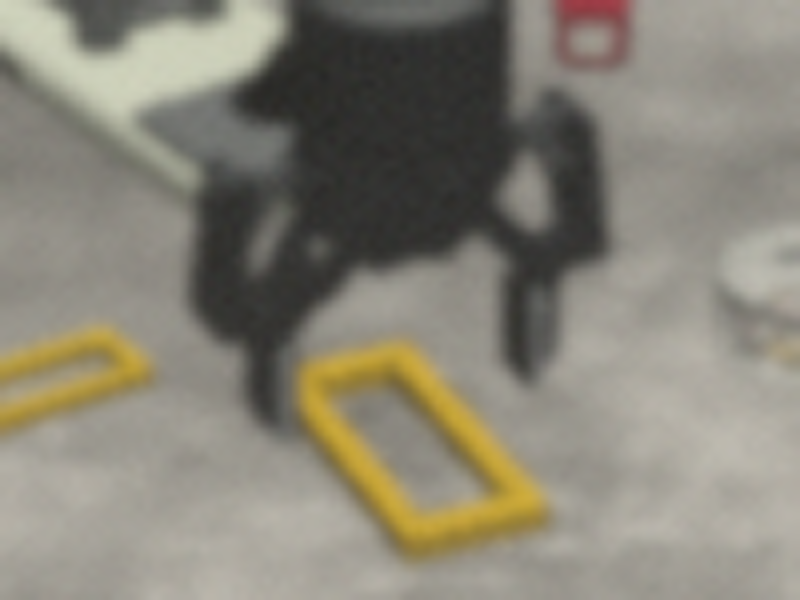

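Run:
```python
from rig import get_image
from st import *
im=get_image("scene")
u=np.array([np.cos(np.radians(-10.6)),np.sin(np.radians(-10.6))])
for z in (0,10,20,30): print(z,[proj(im,[*(np.array([439.7,-327.6])+k*u),z]).round(1).tolist() for k in(-48,48)])
```

```text
0 [[[252.4, 238.8]], [[244.8, 270.1]]]
10 [[[249.3, 238.7]], [[241.8, 270.1]]]
20 [[[246.2, 238.7]], [[238.7, 270.2]]]
30 [[[243.1, 238.6]], [[235.7, 270.2]]]
```

Emit:
arm_command([
  [0,0,-0.005,0,0,0],
  [0,0,-0.004,0,0,0],
  [0,0,-0.003,0,0,0],
  [0,0,-0.001,0,0,0],
  [0,0,0,0,0,0],
])

```text
t: 4.93
tcp_pos: [440.4, -328.1, -22.7]
eef_rot: [0.146, 1.566, -0.145]
wrist_force: [0.5, -0.3, -0.4]
width: 0.999
```

Emit:
arm_command([
  [0,0,0,0,0,0],
  [0,0,0,0,0,0],
  [0,0,0,0,0,0],
  [0,0,0,0,0,0],
  [0,0,0,0,0,0],
], hand=0.4)

```text
t: 5.35
tcp_pos: [440.7, -328.4, -22.1]
eef_rot: [0.146, 1.566, -0.146]
wrist_force: [0.1, -0.9, -0.2]
width: 0.704
```

Run:
```python
from rig import get_image
from st import *
st()
im=get_image("scene")
cv2.imwrite("pics/s7.png",cv2.resize(im["pixels"][190:265,205:305],(800,600),interpolation=cv2.INTER_CUBIC))
```

```text
t 5.35 tcp [ 440.7 -328.4  -22.1] jawyaw -10.64 down [ 3.e-04 -2.e-04 -1.e+00] F [ 0.1 -0.9 -0.2] w 0.704 q [-0.71  0.32  1.57  0.    1.24 -0.52]
```

View pics/s7.png

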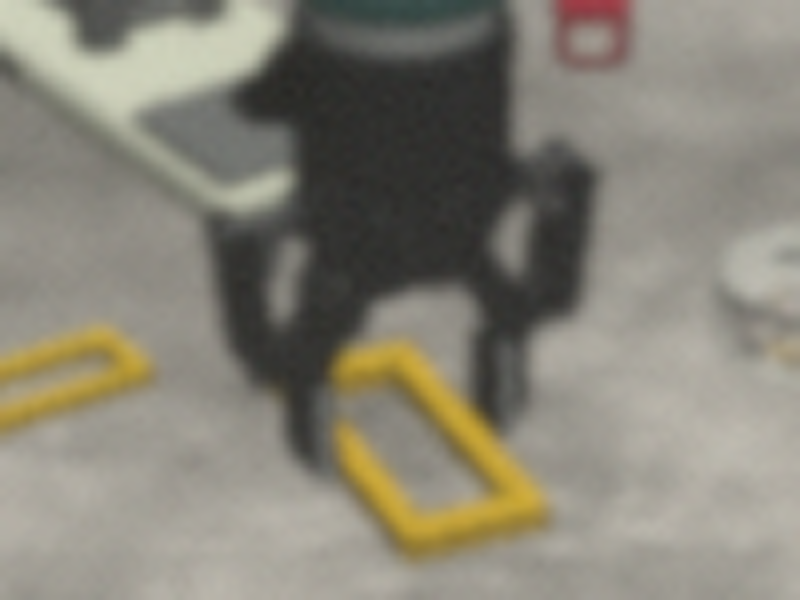

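Run:
```python
from rig import get_image
from st import *
im=get_image("scene")
u=np.array([np.cos(np.radians(-10.6)),np.sin(np.radians(-10.6))])
for z in (0,5,10,15,20): print(z,[proj(im,[*(np.array([440.7,-328.4])+k*u),z]).round(1).tolist() for k in(-34,34)])
```

```text
0 [[[251.3, 243.9]], [[245.9, 266.1]]]
5 [[[249.7, 243.9]], [[244.4, 266.1]]]
10 [[[248.2, 243.9]], [[242.9, 266.1]]]
15 [[[246.7, 243.9]], [[241.3, 266.1]]]
20 [[[245.1, 243.8]], [[239.8, 266.1]]]
```

Emit:
arm_command([
  [0,0,-0.0015,0,0,0],
  [0,0,-0.0015,0,0,0],
  [0,0,0,0,0,0],
  [0,0,0,0,0,0],
  [0,0,0,0,0,0],
])

```text
t: 5.87
tcp_pos: [440.6, -328.3, -25.3]
eef_rot: [0.146, 1.566, -0.146]
wrist_force: [0.0, 0.4, 0.0]
width: 0.697
```

Emit:
arm_command([
  [0,0,0,0,0,0],
  [0,0,0,0,0,0],
  [0,0,0,0,0,0],
  [0,0,0,0,0,0],
  [0,0,0,0,0,0],
], hand=-1)

```text
t: 6.28
tcp_pos: [440.9, -328.6, -24.8]
eef_rot: [0.145, 1.565, -0.146]
wrist_force: [-0.0, -1.0, 4.4]
width: 0.61
```

Emit:
arm_command([
  [0,0,0.01,0,0,0],
  [0,0,0.02,0,0,0],
  [0,0,0.03,0,0,0],
  [0,0,0.03,0,0,0],
  [0,0,0.03,0,0,0],
])

```text
t: 6.7
tcp_pos: [440.0, -327.8, 95.9]
eef_rot: [0.147, 1.567, -0.145]
wrist_force: [0.2, -0.5, -0.4]
width: 0.616
```

Run:
```python
from rig import get_image
from st import *
st()
im=get_image("scene")
cv2.imwrite("pics/s8.png",cv2.resize(im["pixels"][160:260,200:310],(770,700)[::1],interpolation=cv2.INTER_CUBIC)[:600])
```

```text
t 6.7 tcp [ 440.  -327.8   95.9] jawyaw -10.64 down [-0.0011  0.001  -1.    ] F [ 0.2 -0.5 -0.4] w 0.616 q [-0.71  0.18  1.48  0.    1.47 -0.52]
```

View pics/s8.png

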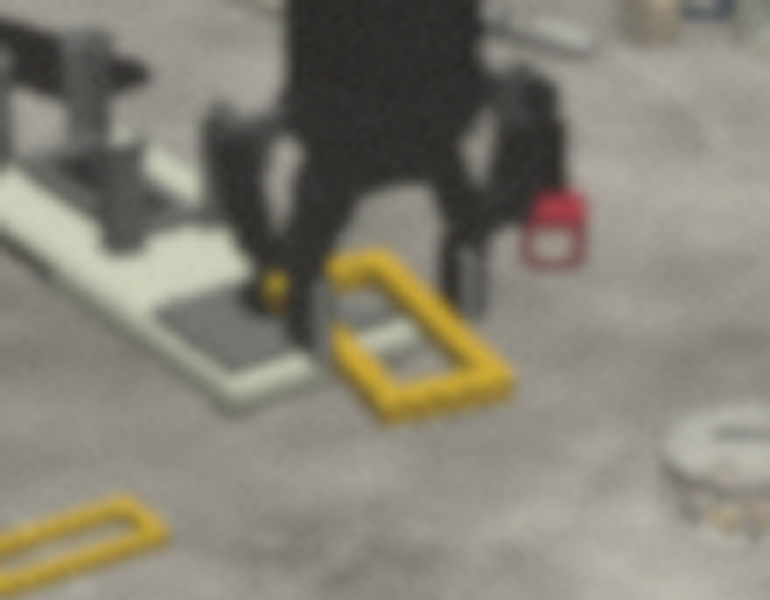

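Emit:
arm_command([
  [0.008,0.03,0,0,0,1.1],
  [0.008,0.036,0,0,0,1.1],
  [0.008,0.038,0,0,0,1.1],
  [0.008,0.038,0,0,0,1.1],
  [0.008,0.038,0,0,0,1.1],
])

```text
t: 7.17
tcp_pos: [480.2, -146.5, 94.6]
eef_rot: [0.07, 1.57, -0.07]
wrist_force: [0.9, -0.2, -0.9]
width: 0.617
```

Emit:
arm_command([
  [0.008,0.038,0,0,0,1.1],
  [0.008,0.038,0,0,0,1.1],
  [0.008,0.038,0,0,0,1.1],
  [0.008,0.038,0,0,0,1.1],
  [0.008,0.033,0,0,0,1.1],
])

```text
t: 7.58
tcp_pos: [520.2, 39.2, 94.7]
eef_rot: [-0.006, 1.571, 0.007]
wrist_force: [0.8, 0.1, -0.4]
width: 0.608
```

Emit:
arm_command([
  [0,0,0,0,0,0],
  [0,0,0,0,0,0],
  [0,0,0,0,0,0],
  [0,0,0,0,0,0],
  [0,0,0,0,0,0],
])

```text
t: 8.0
tcp_pos: [520.4, 35.6, 94.7]
eef_rot: [-0.004, 1.571, 0.003]
wrist_force: [-0.0, -0.5, -0.6]
width: 0.615
```

Run:
```python
from rig import get_image
from st import *
st()
im=get_image("scene"); it=get_image("top")
cv2.imwrite("pics/s9.png",im["pixels"]);cv2.imwrite("pics/t9.png",it["pixels"])
cv2.imwrite("pics/s9c.png",cv2.resize(im["pixels"][130:230,150:270],(720,600),interpolation=cv2.INTER_CUBIC))
cv2.imwrite("pics/t9c.png",cv2.resize(it["pixels"][150:230,170:280],(770,560),interpolation=cv2.INTER_CUBIC))
```

```text
t 8.0 tcp [520.4  35.6  94.7] jawyaw 0.26 down [-2.e-04 -1.e-04 -1.e+00] F [-0.  -0.5 -0.6] w 0.615 q [-0.    0.11  1.57 -0.    1.46 -0.01]
```

View pics/s9c.png

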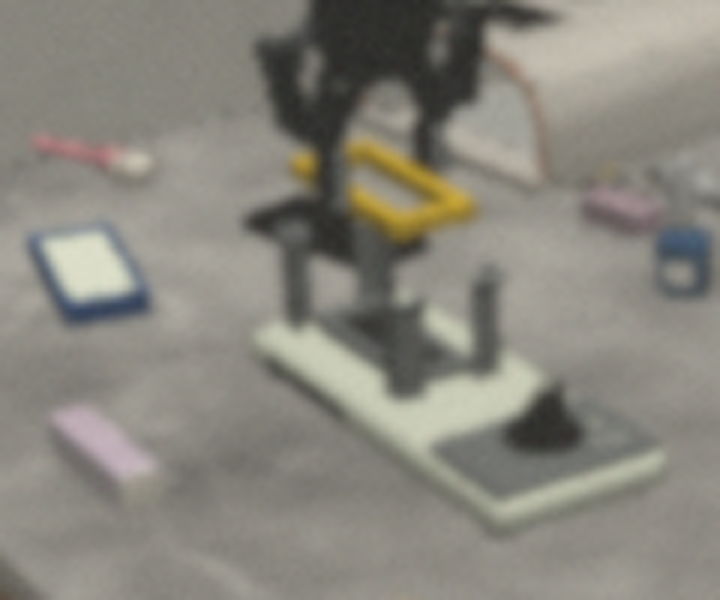

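View pics/t9c.png

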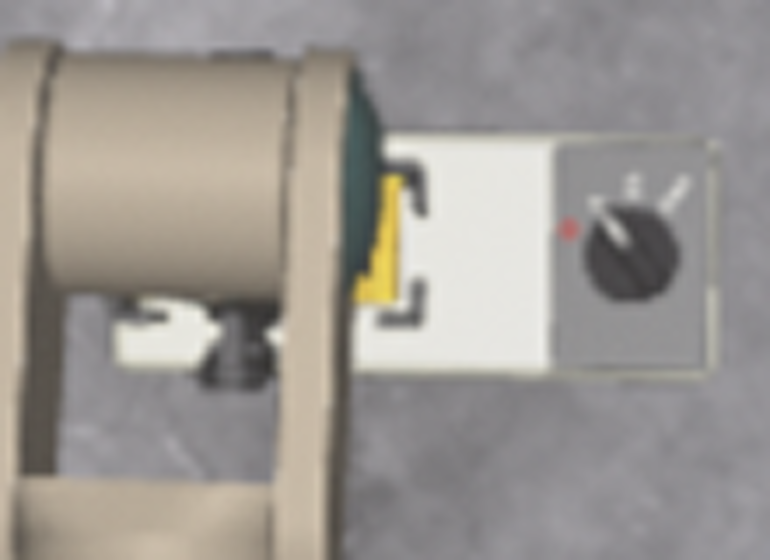

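```bash
cat > chk.py <<'E'
from rig import get_image
from st import *
im=get_image("scene"); it=get_image("top")
def ov(cx,cy,zb,h,yaw,name):
    c,s=np.cos(np.radians(yaw)),np.sin(np.radians(yaw))
    for cam_,n,(r0,r1,c0,c1) in((im,"s",(130,230,150,270)),(it,"t",(150,230,170,280))):
        f=7 
        a=cv2.resize(cam_["pixels"][r0:r1,c0:c1],None,fx=f,fy=f,interpolation=cv2.INTER_CUBIC)
        for z,col in((zb,(0,0,255)),(zb+h,(0,255,0))):
            P=[(cx+c*x-s*y,cy+s*x+c*y,z) for x,y in((27,60),(-27,60),(-27,-60),(27,-60))]
            q=proj(cam_,np.array(P)); q=((q-[r0,c0]+.5)*f-.5)[:,::-1]
            cv2.polylines(a,[q.round().astype(np.int32)],True,col,1)
        if a.shape[1]>800:a=a[:600,:800]
        cv2.imwrite(f"pics/{name}{n}.png",a[:600])
E
python3 - <<'E'
from chk import *
ov(520.4,35.6,120,12,.3,"o9")
E
```

```text
(no output)
```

View pics/o9s.png

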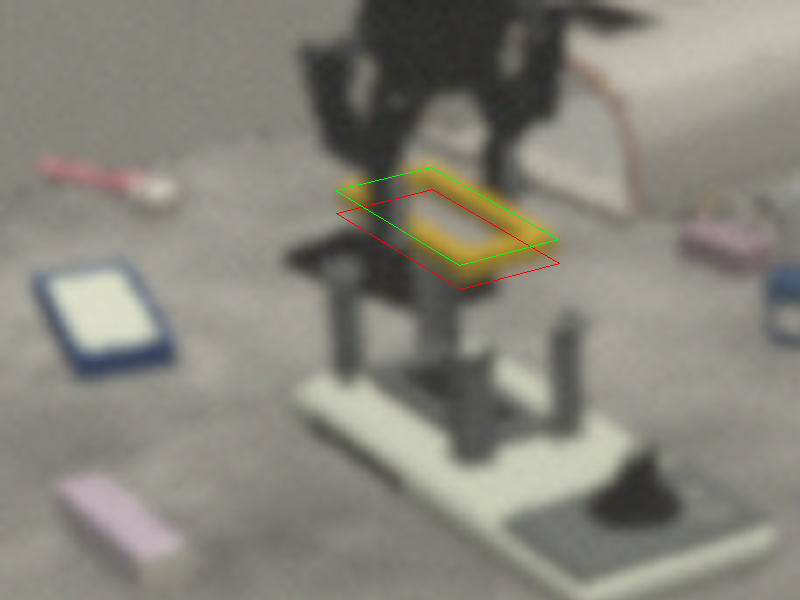

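View pics/o9t.png

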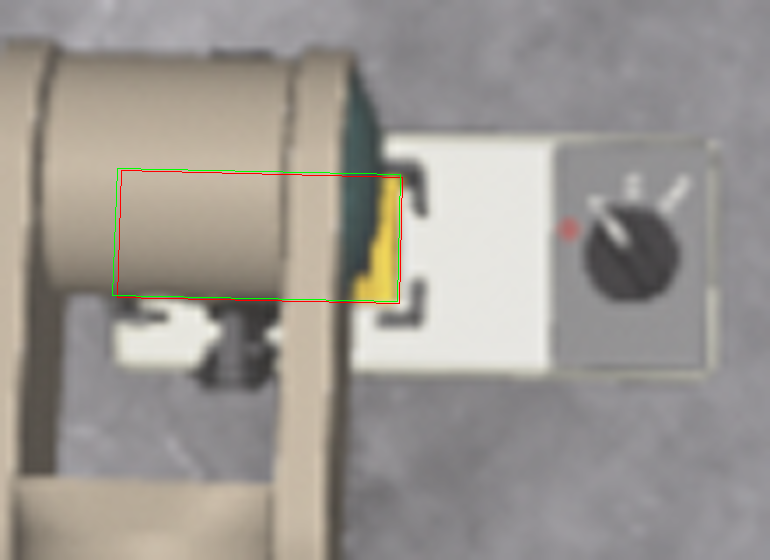

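Emit:
arm_command([
  [0.0006,0.0009,-0.005,0,0,0.3],
  [0,0,-0.01,0,0,0],
  [0,0,-0.01,0,0,0],
  [0,0,-0.01,0,0,0],
  [0,0,-0.005,0,0,0],
])

```text
t: 8.62
tcp_pos: [519.9, 37.6, 52.1]
eef_rot: [-0.009, 1.574, 0.009]
wrist_force: [0.2, -0.2, -0.5]
width: 0.611
```

Emit:
arm_command([
  [0,0,-0.004,0,0,0],
  [0,0,-0.006,0,0,0],
  [0,0,-0.006,0,0,0],
  [0,0,-0.006,0,0,0],
  [0,0,-0.004,0,0,0],
])

```text
t: 9.03
tcp_pos: [521.0, 37.6, 27.9]
eef_rot: [-0.009, 1.571, 0.009]
wrist_force: [-0.1, -0.8, -0.4]
width: 0.612
```

Emit:
arm_command([
  [0,0,-0.004,0,0,0],
  [0,0,-0.004,0,0,0],
  [0,0,-0.004,0,0,0],
  [0,0,-0.003,0,0,0],
  [0,0,-0.001,0,0,0],
])

```text
t: 9.45
tcp_pos: [520.9, 37.6, 12.1]
eef_rot: [-0.009, 1.571, 0.009]
wrist_force: [0.4, -0.1, -0.0]
width: 0.615
```

Emit:
arm_command([
  [0,0,-0.001,0,0,0],
  [0,0,-0.001,0,0,0],
  [0,0,-0.001,0,0,0],
  [0,0,0,0,0,0],
  [0,0,0,0,0,0],
])

```text
t: 9.87
tcp_pos: [521.2, 37.6, 9.8]
eef_rot: [-0.009, 1.571, 0.009]
wrist_force: [0.3, -1.0, -0.9]
width: 0.612
```

Emit:
arm_command([
  [0,0,-0.0005,0,0,0],
  [0,0,-0.0005,0,0,0],
  [0,0,-0.0005,0,0,0],
  [0,0,0,0,0,0],
  [0,0,0,0,0,0],
])

```text
t: 10.28
tcp_pos: [521.4, 37.6, 9.2]
eef_rot: [-0.009, 1.57, 0.009]
wrist_force: [-4.2, -0.1, 5.7]
width: 0.614
```

Contact at the expected height. Release partly, check.

Emit:
arm_command([
  [0,0,0,0,0,0],
  [0,0,0,0,0,0],
  [0,0,0,0,0,0],
  [0,0,0,0,0,0],
  [0,0,0,0,0,0],
], hand=0.7)

```text
t: 10.7
tcp_pos: [521.1, 37.6, 8.1]
eef_rot: [-0.009, 1.571, 0.009]
wrist_force: [0.3, -0.8, -0.4]
width: 0.851
```

Emit:
arm_command([
  [0,0,0.015,0,0,0],
  [0,0,0.03,0,0,0],
  [0,0,0.03,0,0,0],
  [0,0,0.03,0,0,0],
  [0,0,0.03,0,0,0],
])

```text
t: 11.12
tcp_pos: [520.9, 37.6, 144.6]
eef_rot: [-0.009, 1.571, 0.009]
wrist_force: [0.6, -0.2, -0.3]
width: 0.853
```

Emit:
arm_command([
  [-0.008,0.03,0,0,0,-1.3],
  [-0.008,0.03,0,0,0,-1.3],
  [-0.008,0.03,0,0,0,-1.3],
  [-0.008,0.03,0,0,0,-1.3],
  [-0.008,0.03,0,0,0,-1.3],
], hand=1)

```text
t: 11.53
tcp_pos: [480.6, 188.9, 143.3]
eef_rot: [0.081, 1.569, -0.081]
wrist_force: [0.5, -0.0, -0.9]
width: 1.002
```

Emit:
arm_command([
  [-0.008,0.02,0,0,0,-1.3],
  [-0.008,0.02,0,0,0,-1.3],
  [-0.008,0.02,0,0,0,-1.3],
  [-0.008,0.02,0,0,0,-1.3],
  [-0.008,0.02,0,0,0,-1.3],
])

```text
t: 11.95
tcp_pos: [440.6, 288.6, 143.1]
eef_rot: [0.17, 1.564, -0.17]
wrist_force: [0.6, -0.2, -0.1]
width: 0.998
```

Run:
```python
from chk import *
from fit import *
st()
ov(521.2,37,34,12,.5,"p1")
print(piece(it,(206,134),"blue",8,hh=22))
try: print(piece(it,(185,209),"yellow",40))
except Exception as e: print(e)
cv2.imwrite("pics/t10.png",it["pixels"])
```

```text
t 12.05 tcp [440.  289.7 143.1] jawyaw -12.18 down [-3.e-04  6.e-04 -1.e+00] F [-0.3 -1.1  1.1] w 1.002 q [0.51 0.09 1.49 0.   1.56 0.72]
{'cen': array([446.9, 262.6]), 'rect': (440.3, 279.7), 'size': (121.2, 52.0), 'yaw_rect': 77.3, 'yaw': 67.32, 'px': array([205.69252577, 137.17448454])}
{'cen': array([520.6,  38.3]), 'rect': (520.6, 38.3), 'size': (54.6, 121.2), 'yaw_rect': -89.2, 'yaw': -89.46, 'px': array([185.25375289, 208.45583141])}
```

View pics/p1s.png

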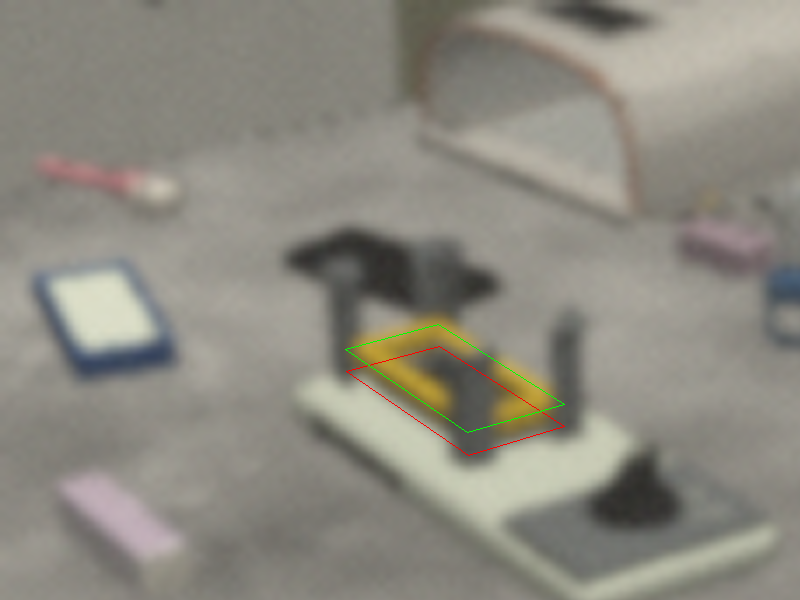

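View pics/p1t.png

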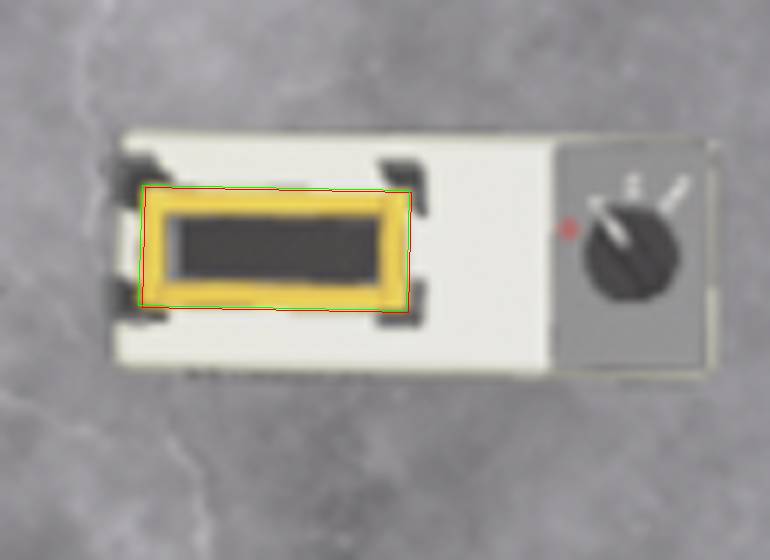

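View pics/t10.png

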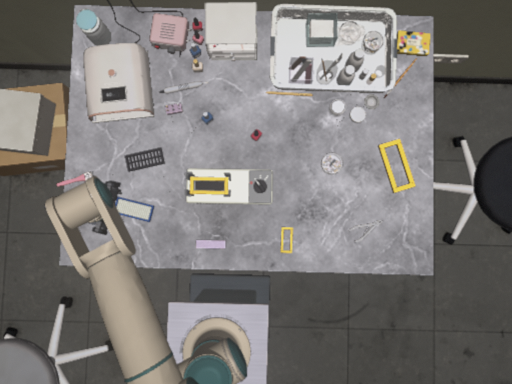

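Emit:
arm_command([
  [0,-0.0107,-0.02,0,0,-0.3],
  [0,0,-0.03,0,0,0],
  [0,0,-0.035,0,0,0],
  [0,0,-0.035,0,0,0],
  [0,0,-0.025,0,0,0],
])

```text
t: 12.47
tcp_pos: [440.2, 275.4, -4.9]
eef_rot: [0.172, 1.566, -0.175]
wrist_force: [-0.2, 0.1, -1.1]
width: 1.003
```

Emit:
arm_command([
  [0,0,-0.01,0,0,0],
  [0,0,-0.005,0,0,0],
  [0,0,-0.003,0,0,0],
  [0,0,0,0,0,0],
  [0,0,0,0,0,0],
])

```text
t: 12.88
tcp_pos: [442.3, 277.4, -18.0]
eef_rot: [0.174, 1.561, -0.172]
wrist_force: [0.1, -0.4, 0.2]
width: 1.002
```

Run:
```python
from rig import get_image
from st import *
st()
im=get_image("scene")
cv2.imwrite("pics/s11.png",cv2.resize(im["pixels"][130:205,120:220],(800,600),interpolation=cv2.INTER_CUBIC))
```

```text
t 12.88 tcp [442.3 277.4 -18. ] jawyaw -12.64 down [ 0.0027  0.0013 -1.    ] F [ 0.1 -0.4  0.2] w 1.002 q [ 0.49  0.25  1.66 -0.    1.23  0.71]
```

View pics/s11.png

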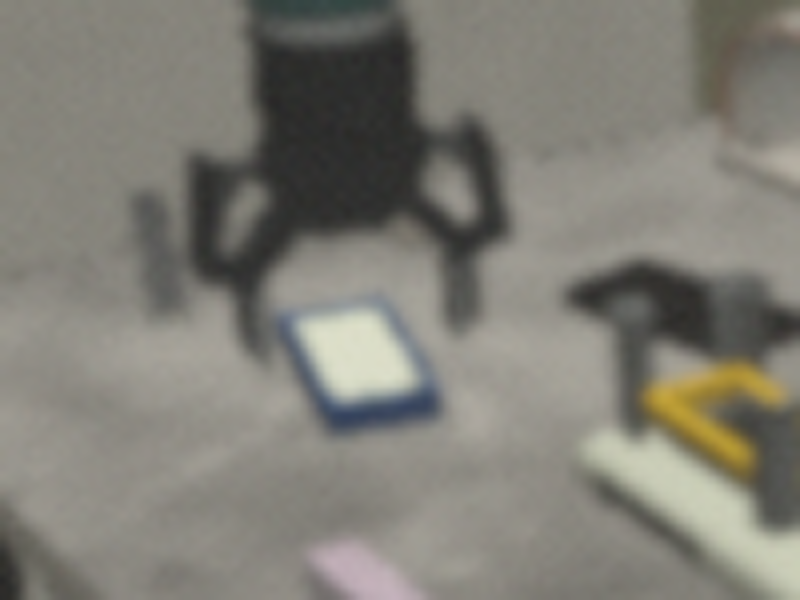

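Emit:
arm_command([
  [-0.001,0.001,-0.002,0,0,0],
  [0,0,-0.002,0,0,0],
  [0,0,0,0,0,0],
  [0,0,0,0,0,0],
  [0,0,0,0,0,0],
], hand=0.4)

```text
t: 13.35
tcp_pos: [440.2, 277.9, -23.7]
eef_rot: [0.173, 1.564, -0.173]
wrist_force: [0.6, -0.1, -0.0]
width: 0.7
```

Run:
```python
from rig import get_image
from st import *
st()
im=get_image("scene")
cv2.imwrite("pics/s12.png",cv2.resize(im["pixels"][130:205,120:220],(800,600),interpolation=cv2.INTER_CUBIC))
```

```text
t 13.35 tcp [440.2 277.9 -23.7] jawyaw -12.63 down [ 1.e-04 -0.e+00 -1.e+00] F [ 0.6 -0.1 -0. ] w 0.7 q [ 0.49  0.25  1.66 -0.    1.22  0.71]
```

View pics/s12.png

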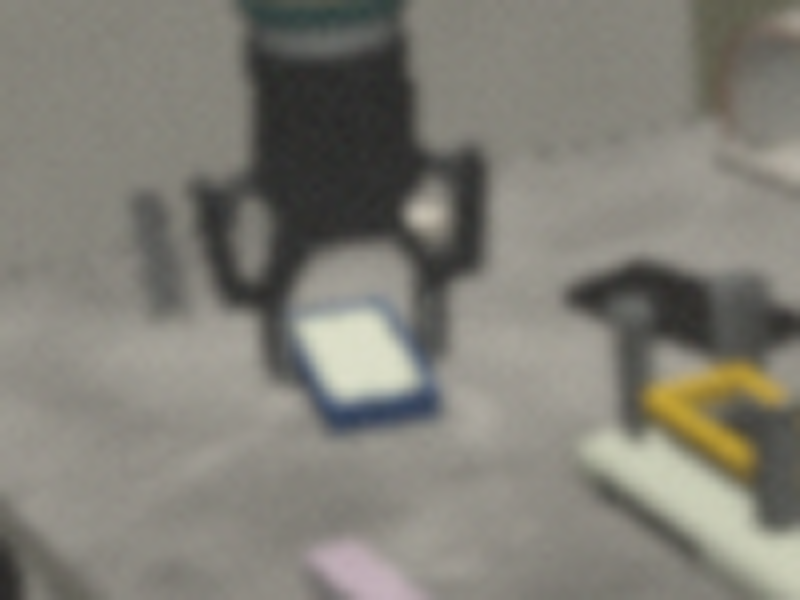

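Emit:
arm_command([
  [0,0.0008,0,0,0,0],
  [0,0,0,0,0,0],
  [0,0,0,0,0,0],
  [0,0,0,0,0,0],
  [0,0,0,0,0,0],
], hand=-1)

```text
t: 13.82
tcp_pos: [440.6, 278.9, -23.3]
eef_rot: [0.174, 1.563, -0.173]
wrist_force: [-0.1, -0.3, 4.7]
width: 0.613
```

Emit:
arm_command([
  [0,0,0.01,0,0,0],
  [0,0,0.025,0,0,0],
  [0,0,0.03,0,0,0],
  [0,0,0.03,0,0,0],
  [0,0,0.03,0,0,0],
])

```text
t: 14.23
tcp_pos: [439.5, 278.3, 102.4]
eef_rot: [0.172, 1.565, -0.174]
wrist_force: [0.5, -0.4, -1.1]
width: 0.615
```

Run:
```python
from rig import get_image
from st import *
st()
im=get_image("scene")
cv2.imwrite("pics/s13.png",cv2.resize(im["pixels"][110:185,120:220],(800,600),interpolation=cv2.INTER_CUBIC))
```

```text
t 14.23 tcp [439.5 278.3 102.4] jawyaw -12.64 down [-1.2e-03 -8.0e-04 -1.0e+00] F [ 0.5 -0.4 -1.1] w 0.615 q [ 0.49  0.1   1.56 -0.    1.48  0.71]
```

View pics/s13.png

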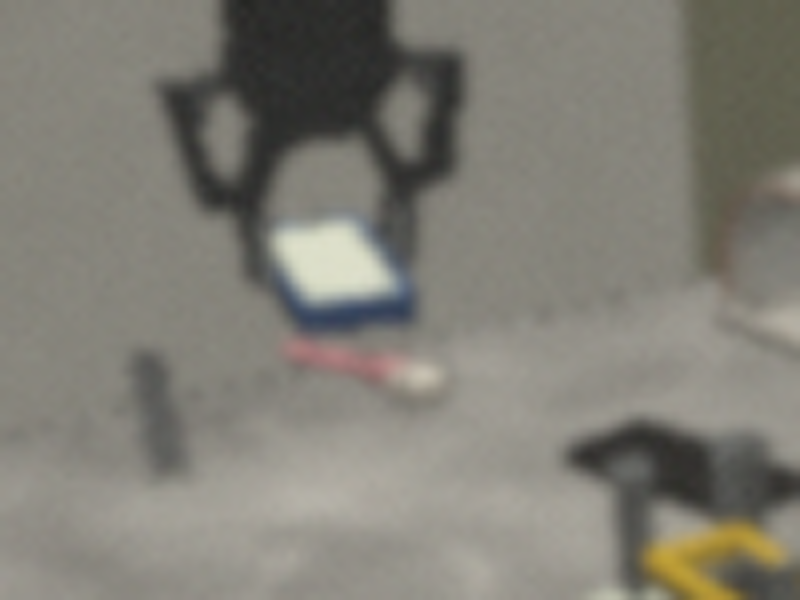

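Emit:
arm_command([
  [0.01,-0.025,0,0,0,1.6],
  [0.01,-0.03,0,0,0,1.6],
  [0.01,-0.032,0,0,0,1.6],
  [0.01,-0.032,0,0,0,1.6],
  [0.01,-0.032,0,0,0,1.6],
])

```text
t: 14.7
tcp_pos: [489.9, 126.2, 101.1]
eef_rot: [0.062, 1.571, -0.062]
wrist_force: [1.5, -0.2, -0.7]
width: 0.612
```

Emit:
arm_command([
  [0.01,-0.032,0,0,0,1.6],
  [0.01,-0.03,0,0,0,1.6],
  [0.01,-0.02,0,0,0,1.6],
  [0.0009,-0.0083,0,0,0,0.4],
  [0,0,0,0,0,0],
])

```text
t: 15.12
tcp_pos: [520.9, 35.9, 100.9]
eef_rot: [-0.006, 1.572, 0.005]
wrist_force: [-0.5, 0.5, -0.4]
width: 0.61
```

Emit:
arm_command([
  [0,0,-0.005,0,0,0],
  [0,0,-0.005,0,0,0],
  [0,0,-0.005,0,0,0],
  [0,0,0,0,0,0],
  [0,0,0,0,0,0],
])

```text
t: 15.53
tcp_pos: [520.5, 38.2, 85.6]
eef_rot: [-0.009, 1.572, 0.009]
wrist_force: [1.0, -0.5, -0.0]
width: 0.612
```

Run:
```python
from chk import *
st()
ov(521.2,37.6,111,16,.6,"p2")
```

```text
t 15.63 tcp [521.1  37.9  86.3] jawyaw 0.61 down [ 2.e-04  0.e+00 -1.e+00] F [ 0.3  0.1 -0.6] w 0.616 q [ 0.    0.12  1.58  0.    1.45 -0.01]
```

View pics/p2s.png

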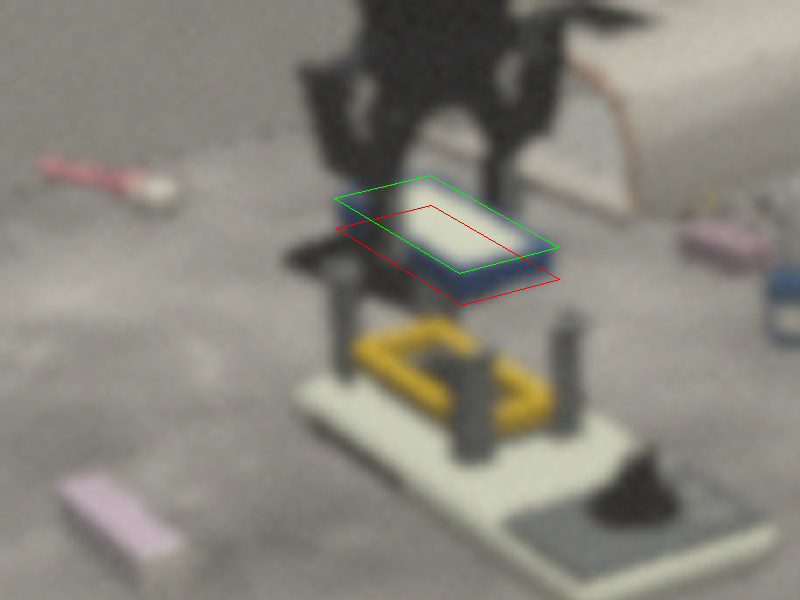

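View pics/p2t.png

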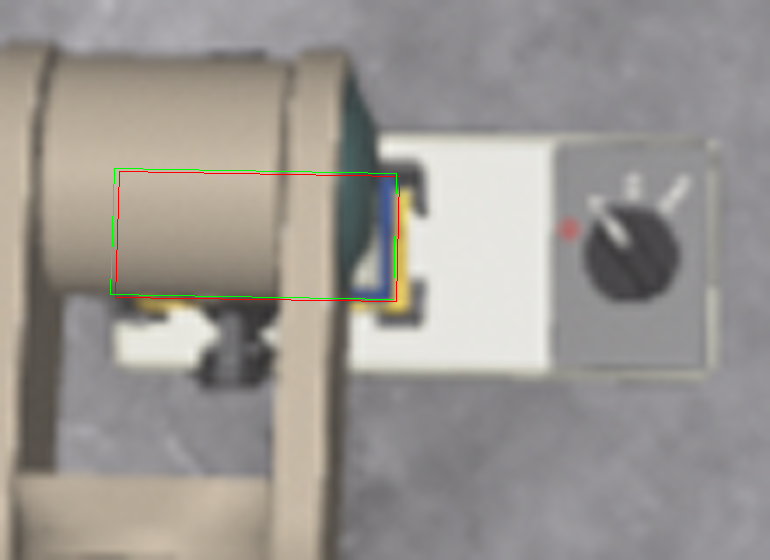

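Emit:
arm_command([
  [0,-0.0013,-0.006,0,0,0],
  [0,0,-0.01,0,0,0],
  [0,0,-0.01,0,0,0],
  [0,0,-0.008,0,0,0],
  [0,0,-0.006,0,0,0],
])

```text
t: 16.05
tcp_pos: [520.2, 36.0, 44.3]
eef_rot: [-0.008, 1.573, 0.008]
wrist_force: [-0.9, -0.2, -0.2]
width: 0.612
```

Emit:
arm_command([
  [0,0,-0.005,0,0,0],
  [0,0,-0.005,0,0,0],
  [0,0,-0.005,0,0,0],
  [0,0,-0.003,0,0,0],
  [0,0,-0.002,0,0,0],
])

```text
t: 16.47
tcp_pos: [521.0, 36.1, 25.8]
eef_rot: [-0.008, 1.571, 0.008]
wrist_force: [-0.6, -1.2, -1.7]
width: 0.609
```

Emit:
arm_command([
  [0,0,-0.001,0,0,0],
  [0,0,-0.001,0,0,0],
  [0,0,0,0,0,0],
  [0,0,0,0,0,0],
  [0,0,0,0,0,0],
])

```text
t: 16.88
tcp_pos: [521.2, 36.1, 24.5]
eef_rot: [-0.008, 1.57, 0.008]
wrist_force: [0.1, -0.4, -1.5]
width: 0.612
```

Emit:
arm_command([
  [0,0,-0.0007,0,0,0],
  [0,0,-0.0007,0,0,0],
  [0,0,-0.0006,0,0,0],
  [0,0,0,0,0,0],
  [0,0,0,0,0,0],
])

```text
t: 17.3
tcp_pos: [521.2, 36.1, 22.7]
eef_rot: [-0.008, 1.57, 0.008]
wrist_force: [-2.5, -1.1, 4.7]
width: 0.611
```

Emit:
arm_command([
  [0,0,0,0,0,0],
  [0,0,0,0,0,0],
  [0,0,0,0,0,0],
  [0,0,0,0,0,0],
  [0,0,0,0,0,0],
], hand=0.7)

```text
t: 17.72
tcp_pos: [521.0, 36.1, 22.1]
eef_rot: [-0.008, 1.571, 0.008]
wrist_force: [-0.8, -0.3, -0.7]
width: 0.85
```

Emit:
arm_command([
  [0,0,0.01,0,0,0],
  [0,0,0.025,0,0,0],
  [0,0,0.03,0,0,0],
  [0,0,0.03,0,0,0],
  [0,0,0.03,0,0,0],
])

```text
t: 18.13
tcp_pos: [520.9, 36.1, 149.4]
eef_rot: [-0.008, 1.57, 0.008]
wrist_force: [0.2, -1.2, -0.3]
width: 0.846
```

Emit:
arm_command([
  [0.008,0.022,0,0,0,1.4],
  [0.008,0.022,0,0,0,1.4],
  [0.008,0.022,0,0,0,1.4],
  [0.008,0.022,0,0,0,1.4],
  [0.008,0.022,0,0,0,1.4],
], hand=1)

```text
t: 18.55
tcp_pos: [561.4, 147.1, 148.2]
eef_rot: [-0.104, 1.567, 0.105]
wrist_force: [0.5, -0.1, -0.2]
width: 0.998
```

Emit:
arm_command([
  [0.008,0.022,0,0,0,1.4],
  [0.008,0.022,0,0,0,1.4],
  [0.008,0.022,0,0,0,1.4],
  [0.008,0.022,0,0,0,1.4],
  [0.008,0.017,0,0,0,1.4],
])

```text
t: 18.97
tcp_pos: [601.2, 252.9, 148.0]
eef_rot: [-0.201, 1.561, 0.202]
wrist_force: [0.1, -0.4, 0.3]
width: 1.0
```

Run:
```python
from chk import *
from fit import *
st()
ov(520.6,38,46,16,.6,"p3")
try: print(piece(it,(185,209),"blue",54))
except Exception as e: print(e)
cv2.imwrite("pics/s14.png",im["pixels"])
```

```text
t 19.07 tcp [601.2 253.4 147.4] jawyaw 14.75 down [ 2.e-04  6.e-04 -1.e+00] F [-0.2  0.  -0.3] w 0.998 q [0.34 0.44 1.07 0.   1.63 0.08]
min() iterable argument is empty
```

View pics/p3s.png

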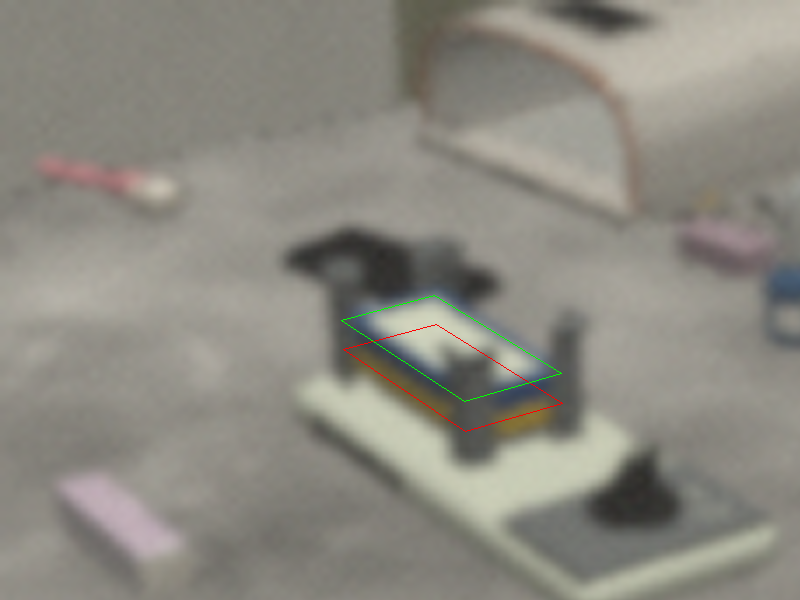

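View pics/p3t.png

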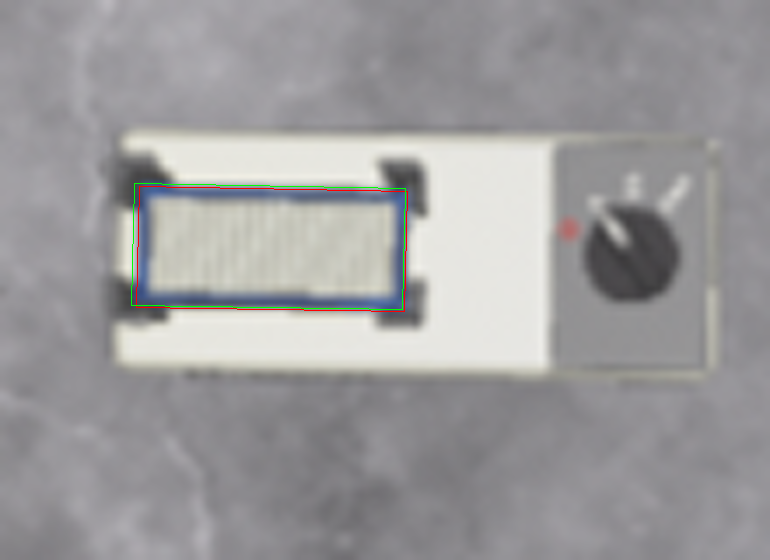

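Emit:
arm_command([
  [0.0003,-0.002,-0.02,0,0,0],
  [0,0,-0.035,0,0,0],
  [0,0,-0.035,0,0,0],
  [0,0,-0.035,0,0,0],
  [0,0,-0.025,0,0,0],
])

```text
t: 19.48
tcp_pos: [599.9, 247.7, -5.7]
eef_rot: [-0.199, 1.565, 0.198]
wrist_force: [-0.3, 0.0, -0.8]
width: 0.999
```

Emit:
arm_command([
  [0,0,-0.01,0,0,0],
  [0,0,-0.006,0,0,0],
  [0,0,-0.002,0,0,0],
  [0,0,0,0,0,0],
  [0,0,0,0,0,0],
], hand=0.5)

```text
t: 19.9
tcp_pos: [602.7, 249.4, -18.3]
eef_rot: [-0.199, 1.558, 0.2]
wrist_force: [0.2, 0.8, 1.8]
width: 0.753
```

Emit:
arm_command([
  [0,0,-0.001,0,0,0],
  [0,0,0,0,0,0],
  [0,0,0,0,0,0],
  [0,0,0,0,0,0],
  [0,0,0,0,0,0],
])

```text
t: 20.32
tcp_pos: [601.4, 249.1, -21.6]
eef_rot: [-0.199, 1.561, 0.2]
wrist_force: [0.6, 0.2, 0.5]
width: 0.752
```

Run:
```python
from rig import get_image
from st import *
st()
im=get_image("scene")
cv2.imwrite("pics/s15.png",cv2.resize(im["pixels"][110:200,150:270],(800,600),interpolation=cv2.INTER_CUBIC))
```

```text
t 20.32 tcp [601.4 249.1 -21.6] jawyaw 14.56 down [ 3.e-04  1.e-04 -1.e+00] F [0.6 0.2 0.5] w 0.752 q [ 0.34  0.58  1.23 -0.    1.33  0.08]
```

View pics/s15.png

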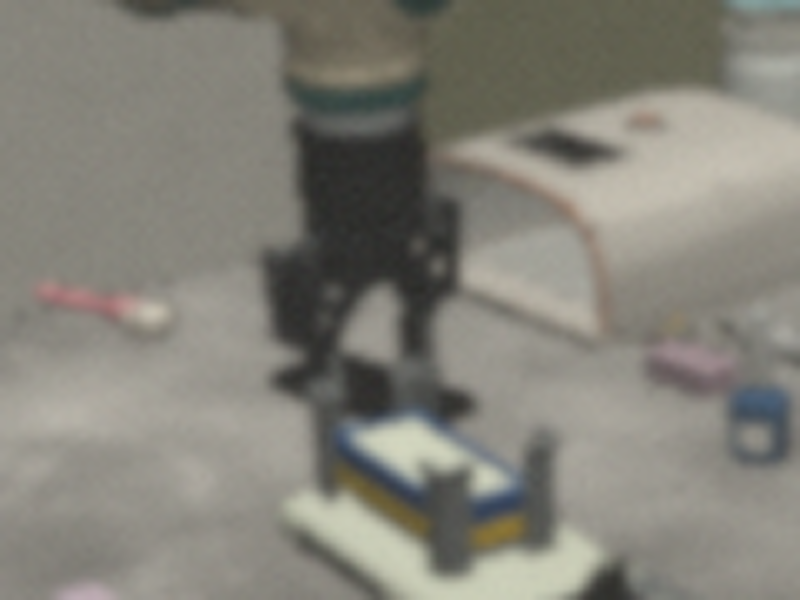

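Emit:
arm_command([
  [0,0.002,-0.0012,0,0,0],
  [0,0,-0.0012,0,0,0],
  [0,0,0,0,0,0],
  [0,0,0,0,0,0],
  [0,0,0,0,0,0],
])

```text
t: 20.78
tcp_pos: [601.4, 251.1, -24.2]
eef_rot: [-0.2, 1.562, 0.2]
wrist_force: [0.1, 0.2, -0.1]
width: 0.748
```

Emit:
arm_command([
  [0,0,0,0,0,0],
  [0,0,0,0,0,0],
  [0,0,0,0,0,0],
  [0,0,0,0,0,0],
  [0,0,0,0,0,0],
], hand=-1)

```text
t: 21.2
tcp_pos: [601.8, 251.2, -23.6]
eef_rot: [-0.199, 1.56, 0.2]
wrist_force: [0.4, 0.2, 3.5]
width: 0.609
```

Emit:
arm_command([
  [0,0,0.01,0,0,0],
  [0,0,0.025,0,0,0],
  [0,0,0.03,0,0,0],
  [0,0,0.03,0,0,0],
  [0,0,0.03,0,0,0],
])

```text
t: 21.62
tcp_pos: [600.8, 250.9, 102.0]
eef_rot: [-0.2, 1.563, 0.199]
wrist_force: [0.4, 0.9, -0.6]
width: 0.611
```

Run:
```python
from rig import get_image
from st import *
st()
im=get_image("scene")
cv2.imwrite("pics/s16.png",cv2.resize(im["pixels"][90:180,150:270],(800,600),interpolation=cv2.INTER_CUBIC))
```

```text
t 21.62 tcp [600.8 250.9 102. ] jawyaw 14.56 down [-1.2e-03 -5.0e-04 -1.0e+00] F [ 0.4  0.9 -0.6] w 0.611 q [ 0.34  0.46  1.13 -0.    1.55  0.08]
```

View pics/s16.png

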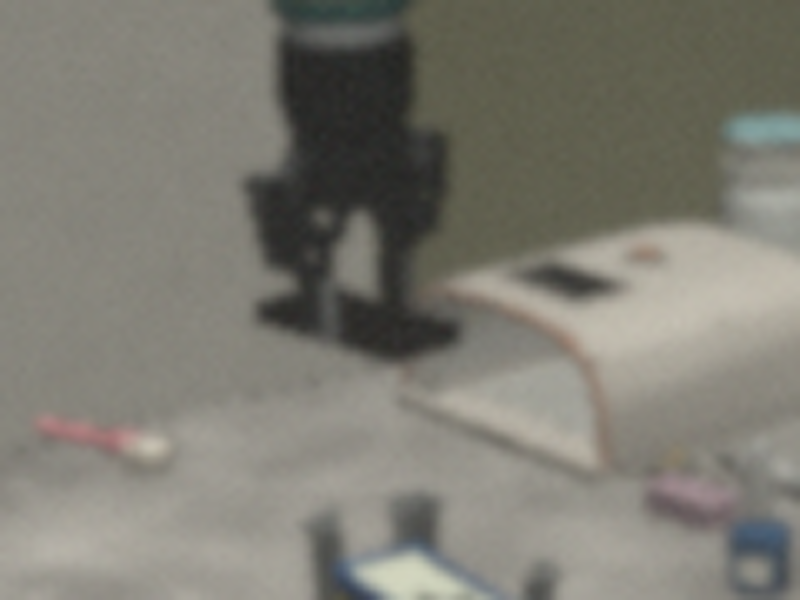

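Emit:
arm_command([
  [-0.008,-0.02,0,0,0,-1.4],
  [-0.01,-0.026,0,0,0,-1.8],
  [-0.01,-0.026,0,0,0,-1.8],
  [-0.01,-0.026,0,0,0,-1.8],
  [-0.01,-0.026,0,0,0,-1.8],
])

```text
t: 22.08
tcp_pos: [552.4, 126.0, 100.6]
eef_rot: [-0.081, 1.57, 0.081]
wrist_force: [0.6, -0.8, -0.3]
width: 0.609
```

Emit:
arm_command([
  [-0.01,-0.026,0,0,0,-1.8],
  [-0.01,-0.026,0,0,0,-1.8],
  [-0.008,-0.022,0,0,0,-1.2],
  [-0.004,-0.0162,0,0,0,-0.6],
  [0,0,0,0,0,0],
])

```text
t: 22.5
tcp_pos: [520.5, 34.3, 100.8]
eef_rot: [-0.006, 1.571, 0.004]
wrist_force: [0.3, -0.4, -0.6]
width: 0.612
```

Emit:
arm_command([
  [0,0,0,0,0,0],
  [0,0,0,0,0,0],
  [0,0,0,0,0,0],
  [0,0,0,0,0,0],
  [0,0,0,0,0,0],
])

```text
t: 22.92
tcp_pos: [521.4, 37.6, 100.7]
eef_rot: [-0.009, 1.571, 0.009]
wrist_force: [-0.2, -0.1, -1.5]
width: 0.611
```

Run:
```python
from chk import *
st()
ov(521.2,36.8,126,12,.6,"p4")
```

```text
t 23.02 tcp [521.4  37.3 100.7] jawyaw 0.61 down [-1.e-04  0.e+00 -1.e+00] F [-0.9 -0.8 -1.5] w 0.61 q [ 0.    0.11  1.56  0.    1.48 -0.01]
```

View pics/p4s.png

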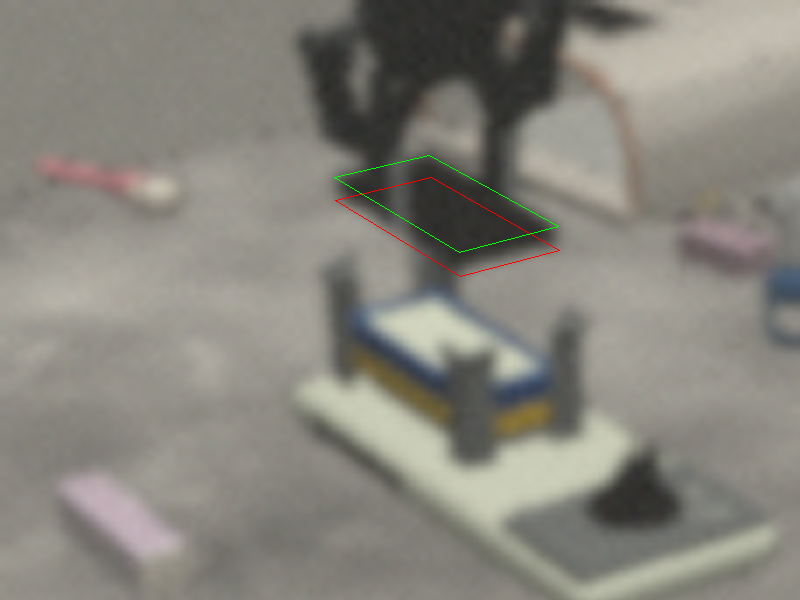

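View pics/p4t.png

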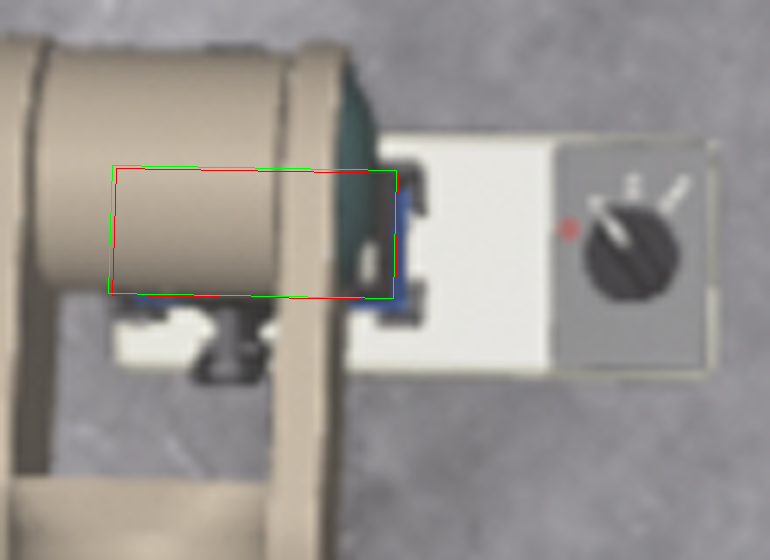

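Emit:
arm_command([
  [-0.0002,-0.0003,-0.006,0,0,0],
  [0,0,-0.01,0,0,0],
  [0,0,-0.01,0,0,0],
  [0,0,-0.008,0,0,0],
  [0,0,-0.006,0,0,0],
])

```text
t: 23.43
tcp_pos: [520.3, 36.6, 58.8]
eef_rot: [-0.008, 1.573, 0.008]
wrist_force: [-0.4, 0.1, -1.5]
width: 0.61
```

Emit:
arm_command([
  [0,0,-0.005,0,0,0],
  [0,0,-0.005,0,0,0],
  [0,0,-0.005,0,0,0],
  [0,0,-0.003,0,0,0],
  [0,0,-0.002,0,0,0],
])

```text
t: 23.85
tcp_pos: [521.1, 36.6, 40.4]
eef_rot: [-0.008, 1.571, 0.008]
wrist_force: [-0.3, -0.3, -1.3]
width: 0.612
```

Emit:
arm_command([
  [0,0,-0.0005,0,0,0],
  [0,0,-0.0005,0,0,0],
  [0,0,-0.0005,0,0,0],
  [0,0,0,0,0,0],
  [0,0,0,0,0,0],
])

```text
t: 24.27
tcp_pos: [521.3, 36.6, 39.5]
eef_rot: [-0.008, 1.57, 0.008]
wrist_force: [0.4, -0.3, -0.7]
width: 0.607
```

Emit:
arm_command([
  [0,0,-0.0006,0,0,0],
  [0,0,-0.0006,0,0,0],
  [0,0,-0.0006,0,0,0],
  [0,0,0,0,0,0],
  [0,0,0,0,0,0],
])

```text
t: 24.68
tcp_pos: [521.3, 36.6, 38.3]
eef_rot: [-0.008, 1.57, 0.008]
wrist_force: [-3.2, -0.2, 4.2]
width: 0.613
```

Emit:
arm_command([
  [0,0,0,0,0,0],
  [0,0,0,0,0,0],
  [0,0,0,0,0,0],
  [0,0,0,0,0,0],
  [0,0,0,0,0,0],
], hand=0.7)

```text
t: 25.1
tcp_pos: [521.1, 36.6, 37.4]
eef_rot: [-0.008, 1.571, 0.008]
wrist_force: [0.2, -0.5, 1.3]
width: 0.852
```

Emit:
arm_command([
  [0,0,0.01,0,0,0],
  [0,0,0.025,0,0,0],
  [0,0,0.03,0,0,0],
  [0,0,0.03,0,0,0],
  [0,0,0.03,0,0,0],
])

```text
t: 25.52
tcp_pos: [521.0, 36.6, 164.7]
eef_rot: [-0.008, 1.57, 0.008]
wrist_force: [0.1, -0.2, 0.1]
width: 0.849
```

Emit:
arm_command([
  [-0.02,0.03,0,0,0,0],
  [-0.02,0.03,0,0,0,0],
  [-0.02,0.03,0,0,0,0],
  [-0.02,0.03,0,0,0,0],
  [-0.02,0.03,0,0,0,0],
])

```text
t: 25.93
tcp_pos: [420.1, 187.7, 163.5]
eef_rot: [-0.007, 1.57, 0.008]
wrist_force: [0.6, 0.6, 0.4]
width: 0.851
```

Run:
```python
from chk import *
from fit import *
st()
ov(520.8,37.5,62,12,.6,"p5")
acc=np.zeros((44,44,3))
for i in range(3): acc+=get_image("top")["pixels"][164:208,238:282]
acc/=3
cv2.imwrite("pics/k5.png",cv2.resize(acc.astype(np.uint8),(600,600),interpolation=cv2.INTER_CUBIC))
```

```text
t 26.03 tcp [419.  189.9 163.6] jawyaw 0.87 down [ 7.0e-04  1.6e-03 -1.0e+00] F [ 0.3 -0.6  0.1] w 0.851 q [ 0.34 -0.12  1.66  0.    1.6   0.33]
```

View pics/p5s.png

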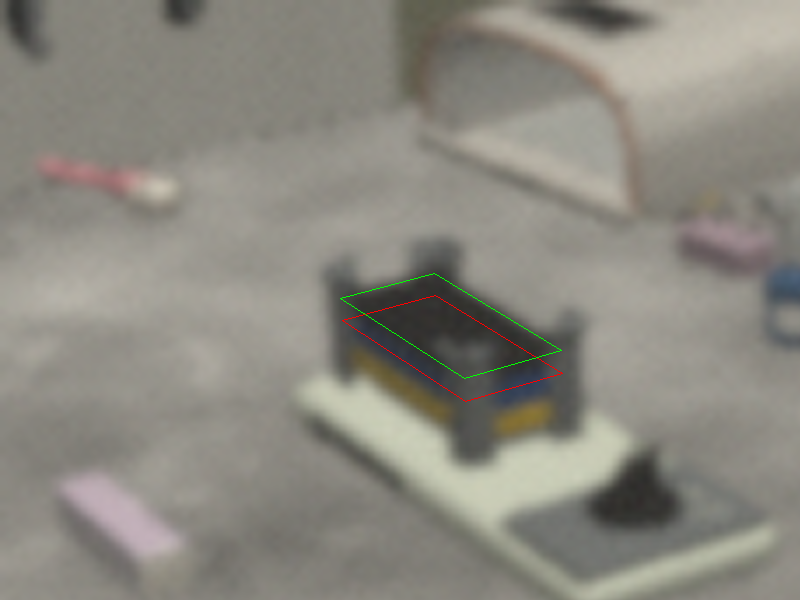

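View pics/p5t.png

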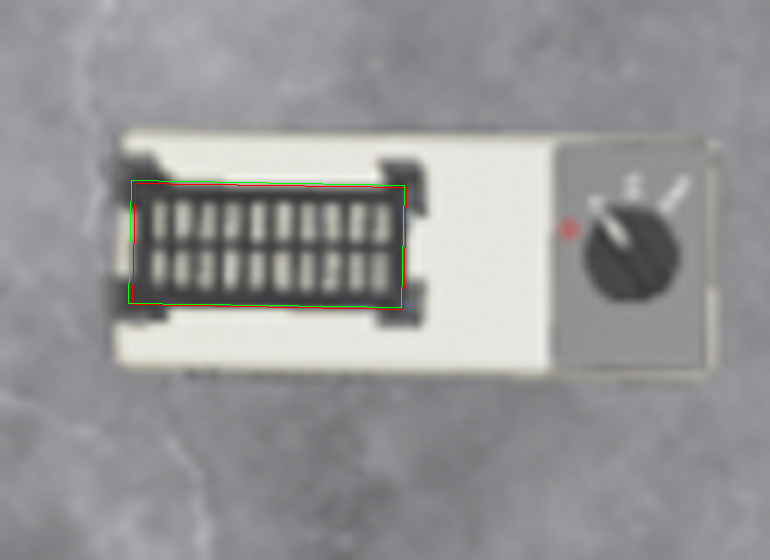

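View pics/k5.png

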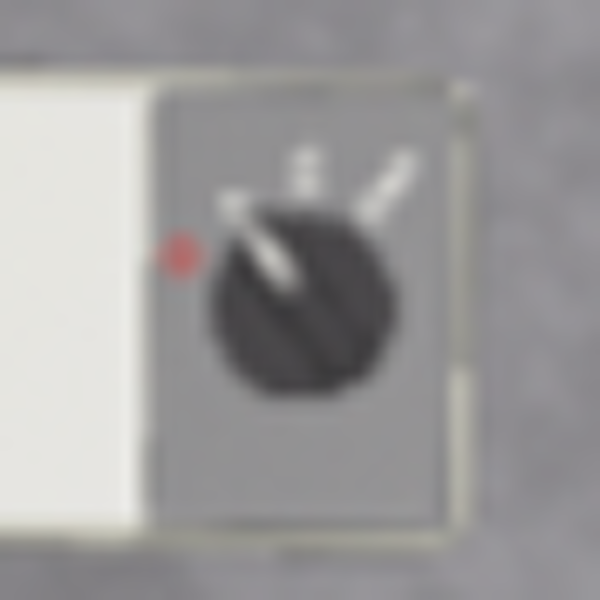

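Emit:
arm_command([
  [0.01,-0.031,0,0,0,-5.3],
  [0.01,-0.031,0,0,0,-5.3],
  [0.01,-0.031,0,0,0,-5.3],
  [0.01,-0.031,0,0,0,-5.3],
  [0.01,-0.031,0,0,0,-5.3],
], hand=0.1)

```text
t: 26.6
tcp_pos: [471.7, 28.7, 162.8]
eef_rot: [0.36, 1.54, -0.36]
wrist_force: [0.3, 0.1, -0.5]
width: 0.556
```

Emit:
arm_command([
  [0.01,-0.031,0,0,0,-5.3],
  [0.01,-0.031,0,0,0,-5.3],
  [0.01,-0.031,0,0,0,-5.3],
  [0.01,-0.031,0,0,0,-5.3],
  [0.01,-0.031,0,0,0,-5.3],
])

```text
t: 27.02
tcp_pos: [521.3, -126.8, 162.6]
eef_rot: [0.719, 1.448, -0.72]
wrist_force: [-0.1, 0.8, 0.2]
width: 0.547
```

Emit:
arm_command([
  [0.001,-0.001,-0.01,0,0,0],
  [0,0,-0.02,0,0,0],
  [0,0,-0.02,0,0,0],
  [0,0,-0.01,0,0,0],
  [0,0,0,0,0,0],
])

```text
t: 27.43
tcp_pos: [520.5, -124.7, 99.6]
eef_rot: [0.715, 1.455, -0.716]
wrist_force: [-0.6, -0.0, -0.6]
width: 0.548
```

Run:
```python
from st import *
st()
```

```text
t 27.43 tcp [ 520.5 -124.7   99.6] jawyaw -52.49 down [-0.0052  0.0015 -1.    ] F [-0.6 -0.  -0.6] w 0.548 q [-0.3   0.15  1.52 -0.    1.48  0.61]
```

Emit:
arm_command([
  [0,0,-0.015,0,0,0],
  [0,0,-0.01,0,0,0],
  [0,0,-0.005,0,0,0],
  [0,0,0,0,0,0],
  [0,0,0,0,0,0],
])

```text
t: 27.85
tcp_pos: [522.3, -124.5, 73.0]
eef_rot: [0.714, 1.45, -0.714]
wrist_force: [0.3, -1.1, 0.7]
width: 0.553
```

Run:
```python
from st import *
from rig import get_image
st()
im=get_image("scene");it=get_image("top")
r,c=proj(im,(522,-123,50))[0].astype(int)
cv2.imwrite("pics/k6.png",np.hstack([cv2.resize(im["pixels"][r-45:r+20,c-32:c+33],(400,400),interpolation=cv2.INTER_CUBIC),cv2.resize(it["pixels"][155:220,227:292],(400,400),interpolation=cv2.INTER_CUBIC)]))
```

```text
t 27.85 tcp [ 522.3 -124.5   73. ] jawyaw -52.43 down [ 3.e-04 -2.e-04 -1.e+00] F [ 0.3 -1.1  0.7] w 0.553 q [-0.3   0.17  1.55 -0.    1.42  0.61]
```

View pics/k6.png

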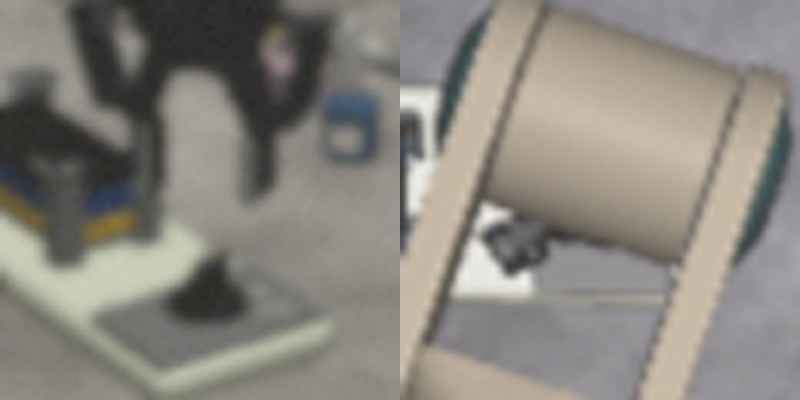

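Emit:
arm_command([
  [-0.0002,0.001,-0.01,0,0,0],
  [0,0,-0.01,0,0,0],
  [0,0,-0.01,0,0,0],
  [0,0,-0.006,0,0,0],
  [0,0,-0.004,0,0,0],
])

```text
t: 28.37
tcp_pos: [521.1, -123.2, 30.7]
eef_rot: [0.714, 1.453, -0.715]
wrist_force: [-0.8, -0.2, 0.3]
width: 0.552
```

Emit:
arm_command([
  [0,0,-0.004,0,0,0],
  [0,0,-0.003,0,0,0],
  [0,0,-0.002,0,0,0],
  [0,0,0,0,0,0],
  [0,0,0,0,0,0],
])

```text
t: 28.78
tcp_pos: [522.1, -123.5, 23.7]
eef_rot: [0.714, 1.45, -0.714]
wrist_force: [-1.2, 0.0, 0.0]
width: 0.549
```

Run:
```python
from st import *
from rig import get_image
st()
im=get_image("scene")
r,c=proj(im,(522,-123,50))[0].astype(int)
cv2.imwrite("pics/k7.png",cv2.resize(im["pixels"][r-35:r+20,c-32:c+33],(650,550),interpolation=cv2.INTER_CUBIC))
```

```text
t 28.78 tcp [ 522.1 -123.5   23.7] jawyaw -52.44 down [ 4.e-04 -2.e-04 -1.e+00] F [-1.2  0.   0. ] w 0.549 q [-0.3   0.23  1.59 -0.    1.33  0.61]
```

View pics/k7.png

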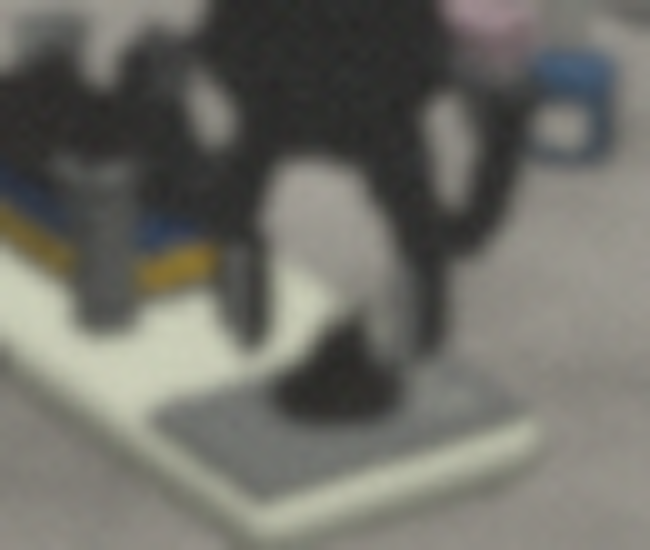

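Emit:
arm_command([
  [0,0,0,0,0,0],
  [0,0,0,0,0,0],
  [0,0,0,0,0,0],
  [0,0,0,0,0,0],
  [0,0,0,0,0,0],
], hand=-1)

```text
t: 29.25
tcp_pos: [522.1, -123.4, 23.9]
eef_rot: [0.714, 1.45, -0.714]
wrist_force: [-1.7, 1.2, 4.8]
width: 0.117
```

Run:
```python
from st import *
st()
print(sensors.state()["moment"])
```

```text
t 29.25 tcp [ 522.1 -123.4   23.9] jawyaw -52.43 down [ 3.e-04 -1.e-04 -1.e+00] F [-1.7  1.2  4.8] w 0.117 q [-0.3   0.23  1.59 -0.    1.33  0.61]
[0.07481716 0.28721929 0.00200633]
```

Emit:
arm_command([
  [0,0,0,0,0,-3],
  [0,0,0,0,0,-4],
  [0,0,0,0,0,-4],
  [0,0,0,0,0,-4],
  [0,0,0,0,0,-4],
])

```text
t: 29.67
tcp_pos: [521.7, -122.8, 23.9]
eef_rot: [0.97, 1.345, -0.969]
wrist_force: [-4.0, 4.1, 5.6]
width: 0.117
```

Emit:
arm_command([
  [0,0,0,0,0,-4],
  [0,0,0,0,0,-4],
  [0,0,0,0,0,-4],
  [0,0,0,0,0,-4],
  [0,0,0,0,0,-2],
])

```text
t: 30.08
tcp_pos: [521.6, -122.1, 23.9]
eef_rot: [1.205, 1.215, -1.204]
wrist_force: [-5.2, 6.5, 7.0]
width: 0.121
```

Emit:
arm_command([
  [0,0,0,0,0,0],
  [0,0,0,0,0,0],
  [0,0,0,0,0,0],
  [0,0,0,0,0,0],
  [0,0,0,0,0,0],
])

```text
t: 30.5
tcp_pos: [521.6, -122.1, 24.0]
eef_rot: [1.203, 1.217, -1.201]
wrist_force: [-5.0, 5.5, 8.1]
width: 0.118
```

Run:
```python
from st import *
st()
print(sensors.state()["moment"])
```

```text
t 30.5 tcp [ 521.6 -122.1   24. ] jawyaw -89.41 down [-0.0011  0.0023 -1.    ] F [-5.   5.5  8.1] w 0.118 q [-0.3   0.23  1.59  0.    1.33  1.26]
[1.07215332 0.79552165 0.00530901]
```

Emit:
arm_command([
  [0,0,0,0,0,0],
  [0,0,0,0,0,0],
  [0,0,0,0,0,0],
  [0,0,0,0,0,0],
  [0,0,0,0,0,0],
], hand=0.1)

```text
t: 30.92
tcp_pos: [522.0, -123.6, 23.4]
eef_rot: [1.202, 1.214, -1.202]
wrist_force: [-0.4, 0.4, -0.1]
width: 0.548
```

Emit:
arm_command([
  [0,0,0.01,0,0,0],
  [0,0,0.025,0,0,0],
  [0,0,0.03,0,0,0],
  [0,0,0.03,0,0,0],
  [0,0,0.03,0,0,0],
])

```text
t: 31.33
tcp_pos: [521.8, -123.5, 150.7]
eef_rot: [1.202, 1.213, -1.202]
wrist_force: [0.9, -0.0, 0.5]
width: 0.549
```

Emit:
arm_command([
  [-0.015,-0.035,0,0,0,0],
  [-0.015,-0.035,0,0,0,0],
  [-0.015,-0.035,0,0,0,0],
  [-0.015,-0.035,0,0,0,0],
  [-0.015,-0.035,0,0,0,0],
])

```text
t: 31.75
tcp_pos: [446.1, -300.0, 149.6]
eef_rot: [1.202, 1.213, -1.201]
wrist_force: [0.6, -0.1, -0.7]
width: 0.548
```

Run:
```python
from chk import *
st()
ov(520.8,37.5,62,12,.6,"p6")
acc=np.zeros((44,44,3))
for i in range(4): acc+=get_image("top")["pixels"][164:208,238:282]
acc/=4
b=cv2.resize(acc.astype(np.uint8),(600,600),interpolation=cv2.INTER_CUBIC); cv2.imwrite("pics/k8.png",b)
cv2.imwrite("pics/t8.png",it["pixels"])
# pointer: bright px within knob disc
yy,xx=np.mgrid[:600,:600]; m=(b.min(2)>120)&((xx-305)**2+(yy-303)**2<80**2)
ys,xs=np.nonzero(m); W=np.array([onplane(it,((y+.5)/13.636-.5+164,(x+.5)/13.636-.5+238),59)[:2] for y,x in zip(ys[::5],xs[::5])])
c=W.mean(0); u,s,v=np.linalg.svd(W-c); print(c,v[0],np.degrees(np.arctan2(v[0][1],v[0][0])),s)
```

```text
t 31.85 tcp [ 444.7 -302.8  149.3] jawyaw -89.78 down [-1.0e-04 -1.9e-03 -1.0e+00] F [ 0.6  0.1 -0.2] w 0.552 q [-0.67  0.11  1.45 -0.    1.57  0.9 ]
[ 533.66973201 -123.05590486] [-0.99994919  0.01008077] 179.42240445575322 [63.61743232 25.16807704]
```

View pics/k8.png

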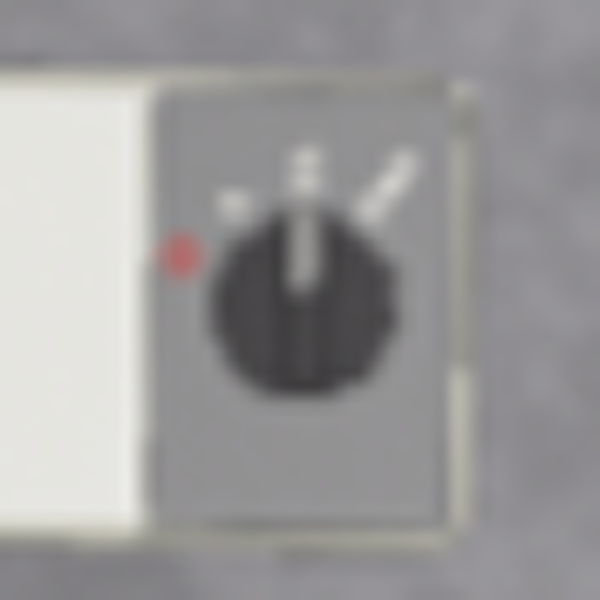

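View pics/p6s.png

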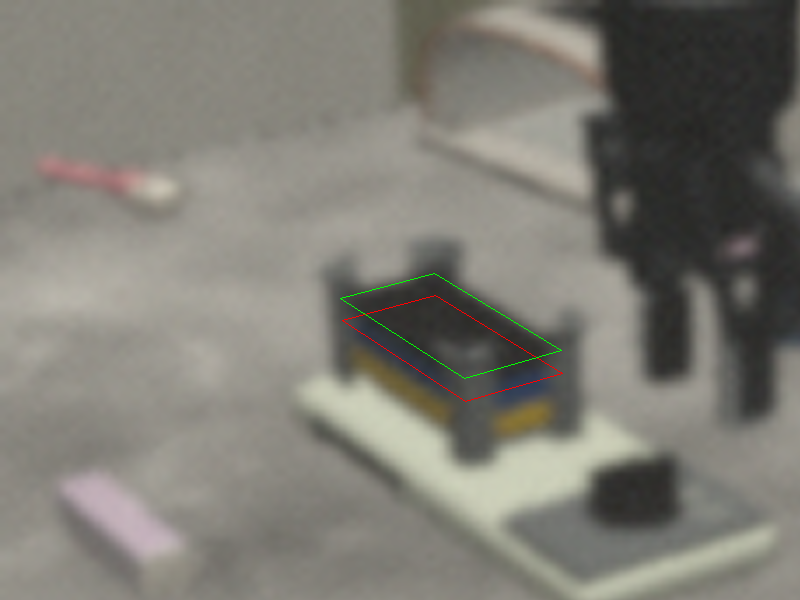

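View pics/t8.png

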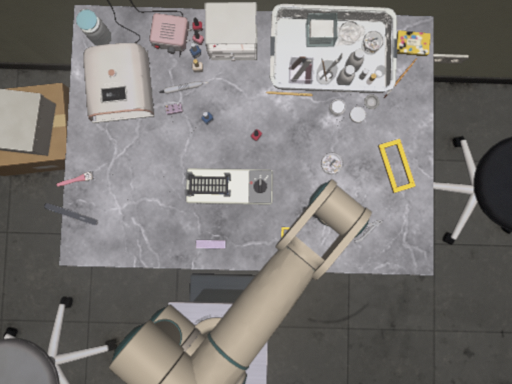

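The white pointer at (304,245) lines up with the two-dot mark at (306,170). The stack sits flat between its guides, and the pot and bottles are where they were.

Run:
```python
from rig import hand_in
print(hand_in())
```

```text
the job is handed in; nothing more can be done
None
```

The filter stack is built and the fan knob stands at the two-dot mark; I handed the job in at about 32 s of the 72 s allowed.

**Stack:** I placed the middle-sized yellow spacer, then the blue filter with its pleats up, then the black grille. Each touched down within 0.1 mm of the height worked out from its pick-up, with only 4–6 N of vertical contact force. The last top and scene pictures show the grille lying flat between the four guides, with the filter and spacer directly below it.

**Knob:** I gripped it by the bar, turned it about 37° clockwise and let go. A line fit to its white pointer in the last top picture puts it within about 1.2° of the collector's +x axis (the two-dot direction). That is about the accuracy of the measurement, and by eye it lines up with the two dots.

**Bystanders:** the pot and both polish bottles appear where they started in the last top picture. The robot was clear of everything.

**What went wrong or disagreed:**
- **First grasp missed:** the gripper closed above the spacer without disturbing it. In the camera the fingertips stand about 22 mm higher than the reported tool point, so I lowered all later grasps and the knob grip to match.
- **Scene camera offset:** it showed the held spacer about one pixel off where I expected it. The top camera agreed to about 1–2 mm.

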